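Put a bearing away in a parts case whose lid is held by a folding stay

TASK

Put the loose ball bearing away in the grey parts case: raise the lid by its bar until the folding stay locks past straight and holds the lid up by itself, and lay the bearing flat inside. Then break the stay's knee by its wooden grip and lower the lid under control until it is fully shut, never letting it drop. Leave the gear and the tape roll where they are.

Things in the scene. Friction and masses are not known exactly. Their poses are not given: they have to be found in the camera images.
- case: Open-topped grey sheet-steel case screwed to the bench, 190 (x) by 170 (y) by 85 mm high, walls and floor 4 mm; origin at the centre of its underside. Its x points away from its front to the hinge side, y to its left, z up. The lid hinges on its far (+x) rim; the folding stay is on the outside of its left (+y) wall.
- case_floor (a point): Centre of the case's inner floor; clear inside space 180 (x) by 160 (y) mm. With the lid up, its bar stands 320 mm above the bench, leaning to 50 mm in front of the hinge axis: the front half of the case leaves most room for a gripper.
- lid_bar (a point): Middle of the steel pull bar 50 mm in front of the lid's front edge: round, 12 mm thick, 100 mm long along the case's y, on two end arms, free space behind it. In the lid's plane, 240 mm from the hinge axis, it turns with the lid: level with the case's rim when shut, the lid's topmost point when open. A grip from above can hold it throughout, the round bar turning in the fingers.
- lid_hinge (a point): Middle of the lid's hinge axis (along the case's y), on the case's far rim, 85 mm above the bench.
- lid (a joint): Angle of the lid, rad: 0 shut, about 1.36 fully up (stay dead straight), about 1.35 with the stay locked. Lid with bar 0.6 kg; it falls shut when nothing holds it.
- stay_foot (a point): On the axis (along the case's y) of the stay's lower pin, on the case's left wall 50 mm above the bench, 110 mm in front of the hinge axis; this point lies 145 mm left of the case's middle plane, abreast of knee_grip. Lead knee_grip along its circle about here to fold the stay: up and towards the case's front breaks the knee, then on forwards and down lowers the lid with it.
- knee_grip (a point): Grip point on the wooden round grip of the stay's knee: 14 mm thick, sticking out to the case's left along its y; 45 mm out from the links, 23 mm short of its 20 mm end flange. It moves on a circle of radius 83.6 mm about stay_foot: lid shut, 82 mm in front of it and 17.5 mm above; locked, up and to the hinge side. Once the knee is broken the lid's weight pushes it on with 5 to 10 N.
- stay_lower (a joint): Angle of the stay's lower link about stay_foot, rad: 0 folded (lid shut), 1.91 when the stay is dead straight, stop at 1.99. When the lid is pulled up firmly (a few N) so that the stay is taut, gravity draws the knee past straight to its stop and the lid's weight then keeps it locked. Just short of straight, the stay folds again and the lid falls.
- bearing: Steel ball bearing lying flat, 47 mm across, 14 mm high, 0.13 kg; origin at the centre of its underside, z up. It trades places with the gear and the tape roll.
- gear_1: Spur gear with teeth lying flat, 68 mm across, 18 mm high; origin at the centre of its underside. To be left alone.
- tape_roll: Roll of pale tape lying flat, 83 mm across, 24 mm high; origin at the centre of its underside. To be left alone.

How it is judged:
By the outcome, as a careful person would: the job done as asked, in the order asked, and still so for the second after the job is handed in, with the robot touching nothing.
It also fails if it takes over 72 s, if anything falls off the work surface, if the arm or the gripper's body presses on something with over 40 N, if the wrist force passes 120 N, or if a joint passes its speed limit or range.

ROBOT

A 6-joint arm with a two-finger parallel gripper is mounted at the origin on a cart in front of the work surface, level with it; the furniture and walls round the work are solid. World frame = base frame: x ahead of the robot, y to its left, z up, the work surface at z = 0. Lengths are in mm, angles in rad, forces in N, time in s.
With the tool pointing down it reaches from about 375 to 750 mm from the base axis. Payload 9 kg.
Tool frame: the origin (TCP) lies where the fingers leave the gripper's body, on its centre line; the fingertips stand 73 mm ahead of it and the grasp point (between the pads) lies 54 mm ahead of it; z points along the fingers, x is the direction in which the jaws open and shut, and the axes are right-handed (so a half turn about z gives the same grasp; the last joint's range is limited). The gripper opens to 85 mm and grips with 20 to 120 N. Pads are 22 mm wide; open, the fingers measure 114 mm over their backs; the gripper's body (76 mm by 85 mm) begins 54 mm behind the grasp point. The pads swing forward as they close: fully open they stand 13 mm farther back than shut.
Start: joints at [-1.507, 0.104, 0.097, 1.564, 0, 1.353], TCP at [166.86, -576.356, 303.931] pointing down, gripper open.
Joint ranges: [-2.99, 2.99], [-0.84, 1.86], [-1.1, 1.16], [-1.84, 2.11], [-1.51, 1.56], [-3.14, 3.14]. Speed limits (rad/s): [2.22, 2.22, 2.57, 3.14, 3.14, 3.14].

INTERFACE

Orientations are given as a 3x3 rotation matrix whose columns are the frame's x, y, z axes.
In Python, from rig import arm gives the robot as it stands.
- The arm moves only by the shell command python3 -m pendant 'ROWS' [OPENING] [FORCE]. ROWS is JSON, a list of rows, each a list of 6 numbers: the shift along the tool's x, y, z as a fraction of full scale, then the turn, a rotation vector about the tool's x, y, z as a fraction of full scale. In form: [[tx, ty, tz, ax, ay, az], ...]. A call has 1 to 20 rows; each row is the pose to reach, as a shift and turn from the pose commanded when the call began, along the tool's axes at that moment, turning the shorter way round; what a row does not reach only later rows make up. Full scale, the value 1, is 20 cm for a shift and 180 degrees for a turn. A row lasts 1/12 s, in which the tool goes at most 41.7 mm and 7.16 degrees, less where a joint would pass 70% of its speed; a pose out of reach is approached as far as the arm can. A call with a number of a shift or a turn outside -1 to 1 is refused whole. A call with a gripper value outside its range is refused whole. OPENING is the opening, from 0 (shut) to 1 (fully open), set as the call begins (- or left out, the last holds). The fingers move at their own pace and stop on an object; FORCE is the grip in N (left out, the last holds). Time passes only in rows, so rows that repeat a pose let the fingers close. It gives the time, the measured TCP pose, the force and the opening at its end, in the units of the state.
- arm.state(): the state, without advancing time (a new reading comes with each control period).
- arm.grab_frame(name): name is "side" or "top"; returns the picture (480x640x3 uint8, blue, green, red); there is no depth.
- arm.get_calibration(name): a dict with "mtx" (3x3 intrinsics, pixels), "D" ([k1, k2, p1, p2, k3] as OpenCV has them; the pictures are not rectified), "extrinsics" (4x4, takes a point from camera to world coordinates). Camera axes: x right, y up, looking along -z (the intrinsics and any distortion apply to the point x, -y, -z); pixel columns grow to the right and rows downward; lengths in mm; the calibration is good to about 2 mm. A picture is of the moment at which its call begins. get_calibration takes no time and is no camera call.
- arm.close_job(): hands the job in, once; it reports no verdict.
The state is a dict: "time_s": time; "joints": joint angles; "joint_vel": joint speeds; "joint_torque": joint torques, N m; "eef_pos": TCP position; "ee_rot": TCP orientation; "force": force on the tool from outside, world axes, zero at the start; "torque": the same for the moment, N m; "gripper_width": opening from 0.0 (shut) to 1.0 (fully open).
Only numpy, scipy, OpenCV 4.12 (cv2) and the standard library are available. Lean on these libraries where they do the work, as an engineer would, in place of code of your own. Each camera call takes 0.05 s, during which the arm holds its last target.

## Working session

There is one attempt and no reset: what is moved stays moved. The work goes in short steps, Python scripts to look and compute and a shell command to move; the robot and the scene stay as the last step left them, time stands still between calls to the robot, and variables do not carry over. Pictures are saved under pics/ and viewed, and the job is handed in when it is done.

```bash
ls; mkdir -p pics; cat > h.py <<'E'
import numpy as np, cv2, json
from rig import arm
def ray(name,uv):
    c=arm.get_calibration(name);K=np.array(c["mtx"],float);D=np.array(c["D"],float);T=np.array(c["extrinsics"],float)
    p=cv2.undistortPoints(np.array([[uv]],float),K,D)[0,0]
    d=T[:3,:3]@np.array([p[0],-p[1],-1.]);return T[:3,3],d/np.linalg.norm(d)
def onz(name,uv,z):
    o,d=ray(name,uv);return o+d*(z-o[2])/d[2]
def proj(name,P):
    c=arm.get_calibration(name);K=np.array(c["mtx"],float);D=np.array(c["D"],float);T=np.linalg.inv(np.array(c["extrinsics"],float))
    q=T[:3,:3]@np.array(P,float)+T[:3,3];q=np.array([q[0],-q[1],-q[2]])
    return cv2.projectPoints(q.reshape(1,1,3),np.zeros(3),np.zeros(3),K,D)[0][0,0]
def tri(u1,u2,n1="side",n2="top"):
    o1,d1=ray(n1,u1);o2,d2=ray(n2,u2)
    A=np.array([d1,-d2]).T;s=np.linalg.lstsq(A,o2-o1,rcond=None)[0]
    a=o1+d1*s[0];b=o2+d2*s[1];return (a+b)/2,np.linalg.norm(a-b)
def rel(P,R=None):
    "world TCP target -> shift in tool units (fraction of 200mm) & rotvec fraction"
    from scipy.spatial.transform import Rotation as Ro
    s=arm.state();R0=np.array(s["ee_rot"]);t=R0.T@(np.array(P)-np.array(s["eef_pos"]))/200
    a=np.zeros(3) if R is None else Ro.from_matrix(R0.T@np.array(R)).as_rotvec()/np.pi
    return np.round(np.r_[t,a],4)
def snap(tag):
    for n in("side","top"):cv2.imwrite(f"pics/{tag}_{n}.png",arm.grab_frame(n))
E
python3 - <<'E'
from h import *
np.set_printoptions(suppress=True,precision=3)
snap("a");print(arm.state())
for n in("side","top"):
    c=arm.get_calibration(n);print(np.array(c["extrinsics"]),c["mtx"],c["D"])
E
```

```text
pics
{'time_s': 0.1, 'joints': array([-1.507,  0.105,  0.097,  1.564, -0.   ,  1.353]), 'joint_vel': array([ 0.001, -0.002,  0.004,  0.001, -0.001,  0.001]), 'joint_torque': array([  0.007, -55.821,  50.472,   0.013,  -0.   ,  -0.   ]), 'eef_pos': array([ 166.819, -576.129,  303.216]), 'ee_rot': array([[ 0.278, -0.961, -0.   ],
       [-0.961, -0.278,  0.001],
       [-0.001, -0.   , -1.   ]]), 'force': array([0.348, 0.142, 0.528]), 'torque': array([ 0.006,  0.021, -0.003]), 'gripper_width': 1.0011587948301908}
[[ -0.985   0.077  -0.157 277.779]
 [ -0.175  -0.388   0.905 995.889]
 [  0.009   0.919   0.395 588.957]
 [  0.      0.      0.      1.   ]] [[500.911   0.    324.996]
 [  0.    500.911 239.397]
 [  0.      0.      1.   ]] [-0.067  0.     0.     0.     0.   ]
[[   0.013    0.996   -0.086  396.973]
 [  -1.       0.013   -0.007 -141.436]
 [  -0.006    0.086    0.996 1189.975]
 [   0.       0.       0.       1.   ]] [[504.439   0.    313.328]
 [  0.    504.439 240.3  ]
 [  0.      0.      1.   ]] [0.018 0.    0.    0.    0.   ]
```

View pics/a_side.png

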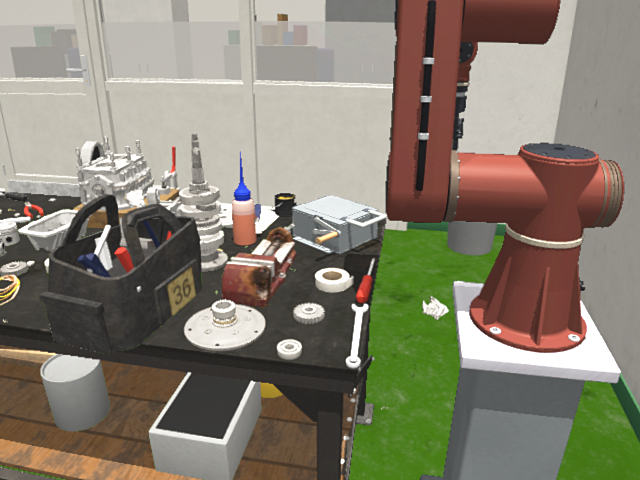

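View pics/a_top.png

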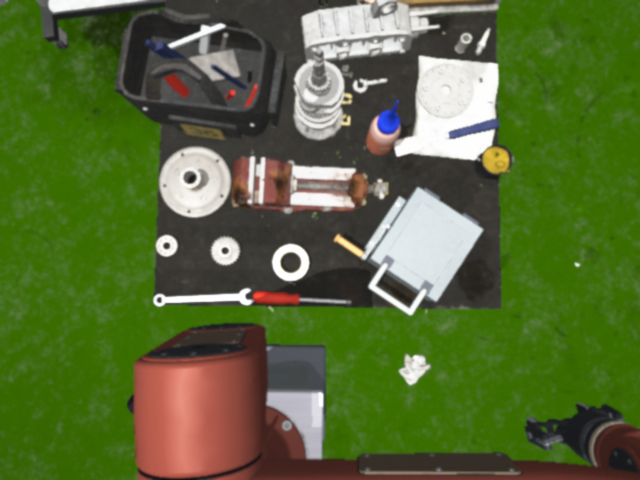

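```bash
python3 - <<'E'
import cv2
a=cv2.imread("pics/a_top.png");cv2.imwrite("pics/z1.png",cv2.resize(a[170:325,320:500],None,fx=4,fy=4,interpolation=2)[:600])
a=cv2.imread("pics/a_side.png");cv2.imwrite("pics/z2.png",cv2.resize(a[180:260,280:400],None,fx=6,fy=6,interpolation=2))
E
```

```text
(no output)
```

View pics/z1.png

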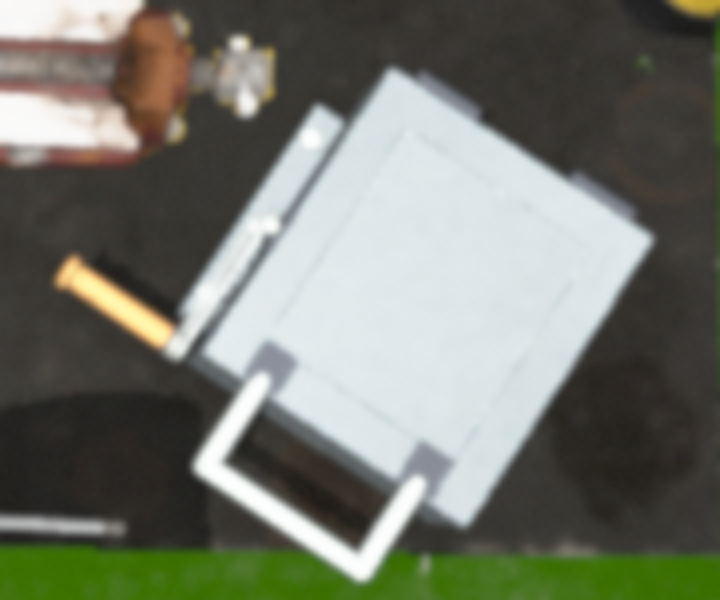

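View pics/z2.png

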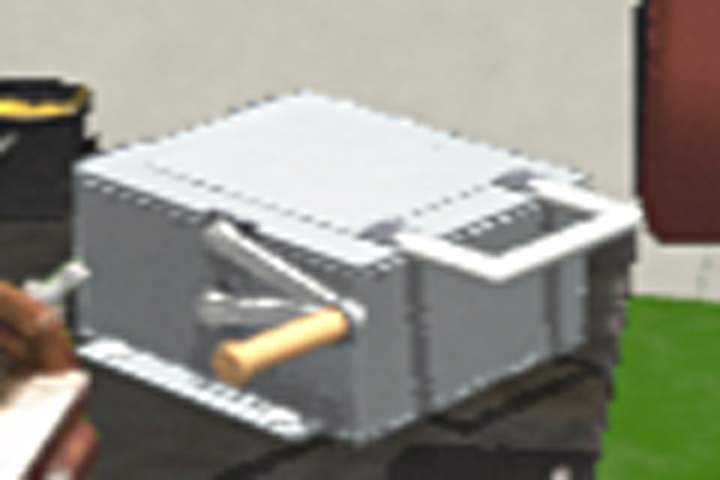

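```bash
python3 - <<'E'
from h import *
np.set_printoptions(suppress=True,precision=1)
f=lambda p,z:onz("top",(320+p[0]/4-.375,170+p[1]/4-.375),z)
C=[f(p,87) for p in((392,67),(655,238),(468,525),(200,352))]
for c in C:print(c)
print([np.linalg.norm(C[i]-C[(i+1)%4]) for i in range(4)])
b1,b2=f((204,466),85),f((362,573),85);print("bar",b1,b2,(b1+b2)/2,np.linalg.norm(b1-b2))
g=[f(p,67) for p in((72,270),(170,338))];print("grip",g)
x=(C[0]-C[3]+C[1]-C[2])[:2];y=(C[0]-C[1]+C[3]-C[2])[:2]
print(np.degrees([np.arctan2(x[1],x[0]),np.arctan2(-y[0],y[1]),np.arctan2(*(-(b1-b2)[:1]),(b1-b2)[1])]))
for n,box,zs in(("top",(150,180,230,260),14),("side",(270,310,332,366),14)):
    im=cv2.imread(f"pics/a_{n}.png");u0,u1,v0,v1=box;g=im[v0:v1,u0:u1].min(2)
    m=(g>110).astype(np.uint8);cs,_=cv2.findContours(m,0,1);c=max(cs,key=cv2.contourArea);hull=cv2.convexHull(c)
    (cx,cy),wh,a=cv2.minAreaRect(hull);M=cv2.moments(hull);cx,cy=M['m10']/M['m00'],M['m01']/M['m00'];print(n,cx+u0,cy+v0,wh,onz(n,(cx+u0,cy+v0),14 if n=='top' else 9))
E
```

```text
[ 615.  -362.1   87. ]
[ 521.7 -505.3   87. ]
[ 364.1 -402.    87. ]
[ 456.  -256.8   87. ]
[np.float64(170.82368037227377), np.float64(188.39820951973002), np.float64(171.83323963167803), np.float64(190.73692207976833)]
bar [ 393.9 -259.4   85. ] [ 337.4 -345.1   85. ] [ 365.7 -302.2   85. ] 102.62332430301079
grip [array([ 502. , -187.3,   67. ]), array([ 464.6, -242.2,   67. ])]
[-33.4 -32.7 -33.4]
top 166.11051693404636 245.42557932263816 (21.0, 22.0) [482.3 211.5  14. ]
side 288.97673434856176 348.4788494077834 (19.0, 24.0) [483.  210.4   9. ]
```

```bash
cat >> h.py <<'E'
np.set_printoptions(suppress=True,precision=4)
YAW=np.radians(-33.2);EX=np.array([np.cos(YAW),np.sin(YAW),0]);EY=np.array([-np.sin(YAW),np.cos(YAW),0]);EZ=np.array([0,0,1.])
CC=np.array([488.1,-381.6,0.])
def W(x,y,z):return CC+x*EX+y*EY+z*EZ
def frame(xa,za):
    za=za/np.linalg.norm(za);xa=xa-za*(xa@za);xa/=np.linalg.norm(xa);return np.array([xa,np.cross(za,xa),za]).T
RBAR=frame(EX,-EZ);RCASE=frame(EY,-EZ)
E
python3 - <<'E'
from h import *
for s,t in(((362.8,226.3),(320+204/4-.4,170+466/4-.4)),((386.2,215.5),(320+362/4-.4,170+573/4-.4))):print(tri(s,t))
for P in (W(-145,50,85),W(-145,-50,85),W(-97,145,67.5),W(-97,167,67.5)):print(proj("side",P),proj("top",P))
print(rel(W(-145,0,260),RBAR),rel(W(-145,0,139),RBAR))
E
```

```text
(array([ 393.0808, -259.076 ,   88.3546]), np.float64(1.870502789408099))
(array([ 336.3073, -343.7224,   92.591 ]), np.float64(3.1577463082528494))
[362.0638 227.2405] [371.0698 286.0398]
[384.4098 217.8969] [409.6546 311.9517]
[325.0173 238.1495] [346.4834 244.1899]
[319.2656 240.5024] [338.278  238.7074]
[-1.0374 -1.3411  0.2176 -0.0002  0.0003 -0.2259] [-1.0367 -1.3409  0.8226 -0.0002  0.0003 -0.2259]
```

```bash
python3 -m pendant '[[-0.6,-0.8,0,0,0,-0.226],[-0.6,-0.8,0,0,0,-0.226],[-0.6,-0.8,0,0,0,-0.226],[-0.6,-0.8,0,0,0,-0.226],[-0.6,-0.8,0,0,0,-0.226],[-0.6,-0.8,0,0,0,-0.226],[-0.6,-0.8,0,0,0,-0.226]]' 0.45 40
python3 - <<'E'
from h import *
print(rel(W(-145,0,260),RBAR),rel(W(-145,0,139),RBAR))
E
```

```text
time_s: 0.68
eef_pos: [288.3, -415.2, 304.0]
ee_rot: [[0.841, -0.541, 0.0], [-0.541, -0.841, -0.0], [0.0, 0.0, -1.0]]
force: [-0.4, -0.3, 0.4]
gripper_width: 0.449
[ 0.0239 -0.6878  0.2197  0.0001 -0.0001  0.0023] [ 0.0237 -0.6879  0.8247  0.0001 -0.0001  0.0023]
```

```bash
python3 -m pendant '[[0.024,-0.2,0.1,0,0,0.002],[0.024,-0.4,0.2,0,0,0.002],[0.024,-0.6,0.22,0,0,0.002],[0.024,-0.688,0.25,0,0,0.002],[0.024,-0.688,0.4,0,0,0.002],[0.024,-0.688,0.4,0,0,0.002],[0.024,-0.688,0.4,0,0,0.002]]'
python3 - <<'E'
from h import *
snap("b");print(rel(W(-145,0,139),RBAR))
E
```

```text
time_s: 1.27
eef_pos: [365.7, -303.9, 222.8]
ee_rot: [[0.832, -0.555, -0.002], [-0.555, -0.832, 0.002], [-0.003, -0.001, -1.0]]
force: [-1.2, 0.4, 1.4]
gripper_width: 0.451
[-0.0056 -0.0144  0.4296  0.0001 -0.0001 -0.0028]
```

View pics/b_side.png

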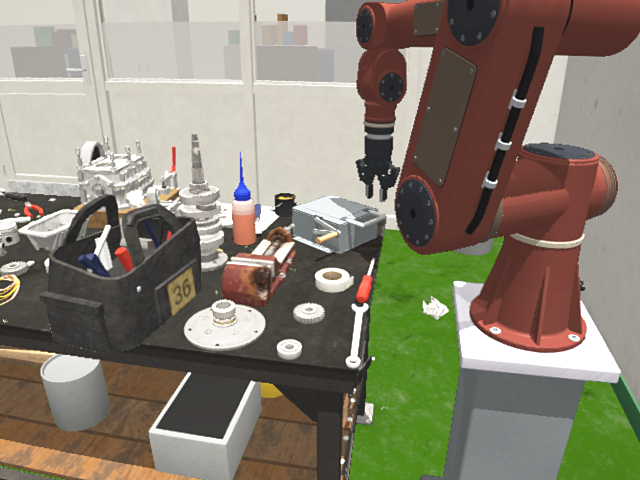

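View pics/b_top.png

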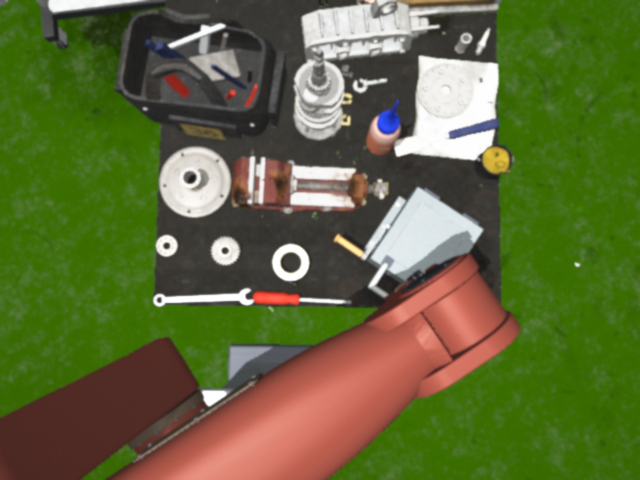

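```bash
python3 -m pendant '[[0,-0.003,0.15,0,0,0],[0,-0.003,0.3,0,0,0],[0,-0.003,0.4,0,0,0],[0,-0.003,0.43,0,0,0],[0,-0.003,0.43,0,0,0],[0,-0.003,0.43,0,0,0]]'
python3 - <<'E'
from h import *
snap("c");print(rel(W(-145,0,139),RBAR))
im=cv2.imread("pics/c_side.png");cv2.imwrite("pics/c1.png",cv2.resize(im[130:270,280:440],None,fx=4,fy=4))
E
```

```text
time_s: 1.87
eef_pos: [367.0, -304.7, 139.6]
ee_rot: [[0.833, -0.553, 0.001], [-0.553, -0.833, -0.001], [0.001, 0.001, -1.0]]
force: [0.0, -0.1, 1.7]
gripper_width: 0.457
[-0.0096 -0.0092  0.0052  0.0004 -0.0009 -0.0021]
```

View pics/c1.png

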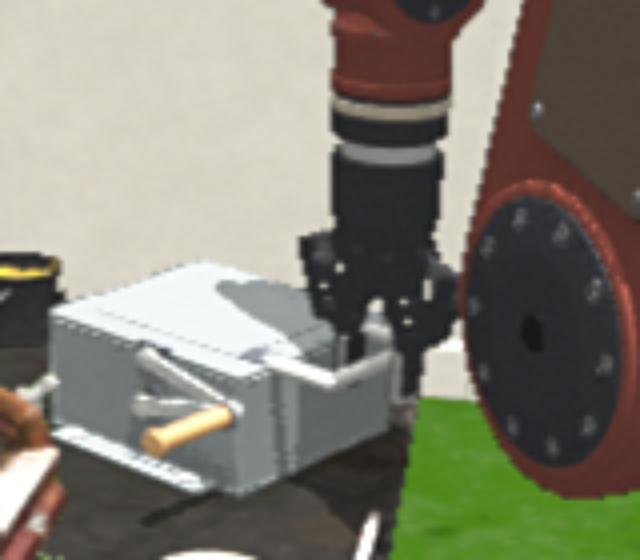

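```bash
python3 -m pendant '[[-0.005,-0.005,0.003,0,0,0],[-0.005,-0.005,0.003,0,0,0],[-0.005,-0.005,0.003,0,0,0],[-0.005,-0.005,0.003,0,0,0],[-0.005,-0.005,0.003,0,0,0],[-0.005,-0.005,0.003,0,0,0]]' 0 40
python3 - <<'E'
from h import *
np.set_printoptions(suppress=True,precision=3)
s=arm.state();p=s["eef_pos"];R=s["ee_rot"];print(p,s["force"])
# arc shifts relative to now, tool axes: x=EX-ish, z=down
for th in np.r_[np.arange(.1,1.35,.1),1.36,1.38]:
    d=240*((1-np.cos(th))*EX+np.sin(th)*EZ);print(round(th,2),R.T@d/200)
E
```

```text
time_s: 2.47
eef_pos: [367.8, -303.2, 138.5]
ee_rot: [[0.834, -0.552, 0.003], [-0.552, -0.834, -0.003], [0.004, 0.001, -1.0]]
force: [6.7, -2.5, -1.0]
gripper_width: 0.128
[ 367.751 -303.179  138.542] [ 6.719 -2.489 -1.013]
0.1 [ 0.007  0.    -0.12 ]
0.2 [ 0.025 -0.    -0.238]
0.3 [ 0.055 -0.    -0.354]
0.4 [ 0.097 -0.    -0.467]
0.5 [ 0.149 -0.001 -0.575]
0.6 [ 0.213 -0.001 -0.677]
0.7 [ 0.286 -0.001 -0.772]
0.8 [ 0.368 -0.002 -0.859]
0.9 [ 0.458 -0.002 -0.938]
1.0 [ 0.556 -0.002 -1.007]
1.1 [ 0.66  -0.003 -1.067]
1.2 [ 0.77  -0.004 -1.115]
1.3 [ 0.884 -0.004 -1.152]
1.36 [ 0.954 -0.005 -1.169]
1.38 [ 0.977 -0.005 -1.174]
```

```bash
python3 -m pendant '[[0.006,0,-0.06,0,0,0],[0.01,0,-0.12,0,0,0],[0.017,0,-0.18,0,0,0],[0.03,0,-0.238,0,0,0],[0.043,0,-0.296,0,0,0],[0.06,0,-0.354,0,0,0],[0.08,0,-0.41,0,0,0],[0.102,0,-0.467,0,0,0],[0.127,0,-0.521,0,0,0],[0.155,0,-0.575,0,0,0],[0.186,0,-0.626,0,0,0],[0.219,0,-0.677,0,0,0],[0.255,0,-0.725,0,0,0],[0.292,0,-0.772,0,0,0],[0.333,0,-0.816,0,0,0],[0.374,0,-0.859,0,0,0],[0.374,0,-0.859,0,0,0]]'
python3 - <<'E'
from h import *
np.set_printoptions(suppress=True,precision=3)
s=arm.state();p=s["eef_pos"];R=s["ee_rot"];print(p,s["force"])
x,z=(p-np.array([367.75,-303.18,138.54]))@EX,p[2]-138.54
print("theta est",np.arctan2(z,240-x),np.hypot(z,240-x))
E
```

```text
time_s: 3.88
eef_pos: [431.1, -344.5, 308.3]
ee_rot: [[0.834, -0.552, 0.003], [-0.552, -0.834, -0.0], [0.003, -0.002, -1.0]]
force: [11.5, -7.0, -19.0]
gripper_width: 0.12
[ 431.053 -344.531  308.273] [ 11.541  -6.963 -19.01 ]
theta est 0.801392621600756 236.28971450534306
```

```bash
python3 - <<'E'
import numpy as np
for th in np.arange(.85,1.4,.05): print(round(th,2),np.round([1.2*(np.cos(.8)-np.cos(th))+.02*np.cos(th), -1.2*(np.sin(th)-np.sin(.8))+.02*np.sin(th)],3))
E
```

```text
0.85 [ 0.057 -0.026]
0.9 [ 0.103 -0.063]
0.95 [ 0.15  -0.099]
1.0 [ 0.198 -0.132]
1.05 [ 0.249 -0.163]
1.1 [ 0.301 -0.191]
1.15 [ 0.354 -0.216]
1.2 [ 0.408 -0.239]
1.25 [ 0.464 -0.259]
1.3 [ 0.52  -0.276]
1.35 [ 0.578 -0.291]
```

```bash
python3 -m pendant '[[0.03,0,-0.005,0,0,0],[0.057,0,-0.026,0,0,0],[0.103,0,-0.063,0,0,0],[0.15,0,-0.099,0,0,0],[0.198,0,-0.132,0,0,0],[0.249,0,-0.163,0,0,0],[0.301,0,-0.191,0,0,0],[0.354,0,-0.216,0,0,0],[0.408,0,-0.239,0,0,0],[0.436,0,-0.249,0,0,0],[0.464,0,-0.259,0,0,0],[0.464,0,-0.259,0,0,0],[0.464,0,-0.259,0,0,0]]'
python3 - <<'E'
from h import *
snap("d")
np.set_printoptions(suppress=True,precision=3)
s=arm.state();p=s["eef_pos"];R=s["ee_rot"];print(p,s["force"])
x,z=(p-np.array([367.75,-303.18,138.54]))@EX,p[2]-138.54
print("theta est",np.arctan2(z,240-x),np.hypot(z,240-x),(p-CC)@EX,(p-CC)@EY)
im=cv2.imread("pics/d_side.png");cv2.imwrite("pics/d1.png",cv2.resize(im[80:270,250:450],None,fx=3,fy=3))
E
```

```text
time_s: 4.97
eef_pos: [506.6, -393.9, 362.5]
ee_rot: [[0.834, -0.552, 0.001], [-0.552, -0.834, 0.0], [0.001, -0.001, -1.0]]
force: [-1.1, 5.1, 6.6]
gripper_width: 0.123
[ 506.412 -393.827  362.385] [-0.254  4.769  6.894]
theta est 1.2501612663148802 235.86567368955602 22.01788312651951 -0.2043884014682522
```

View pics/d1.png

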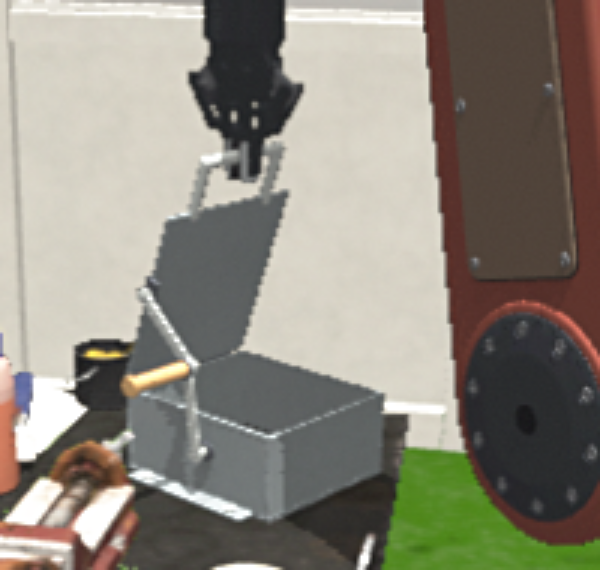

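```bash
python3 -m pendant '[[0.03,0,-0.012,0,0,0],[0.058,0,-0.022,0,0,0],[0.086,0,-0.031,0,0,0],[0.115,0,-0.038,0,0,0],[0.128,0,-0.041,0,0,0],[0.14,0,-0.043,0,0,0],[0.14,0,-0.043,0,0,0],[0.14,0,-0.043,0,0,0]]'
python3 - <<'E'
from h import *
snap("e")
np.set_printoptions(suppress=True,precision=3)
s=arm.state();p=s["eef_pos"];R=s["ee_rot"];print(p,s["force"],s["force"]@EX)
x,z=(p-np.array([367.75,-303.18,138.54]))@EX,p[2]-138.54
print("theta est",np.arctan2(z,240-x),np.hypot(z,240-x),(p-CC)@EX,(p-CC)@EY)
im=cv2.imread("pics/e_side.png");cv2.imwrite("pics/e1.png",cv2.resize(im[80:270,250:450],None,fx=3,fy=3))
E
```

```text
time_s: 5.73
eef_pos: [529.7, -409.2, 369.9]
ee_rot: [[0.834, -0.552, -0.0], [-0.552, -0.834, 0.001], [-0.001, -0.001, -1.0]]
force: [-0.6, 7.7, 1.5]
gripper_width: 0.123
[ 529.626 -409.139  369.957] [-0.831  6.79   2.849] -4.413848342688159
theta est 1.3723820537759357 236.0485604563115 49.82680347477595 -0.3057419147594054
```

View pics/e1.png

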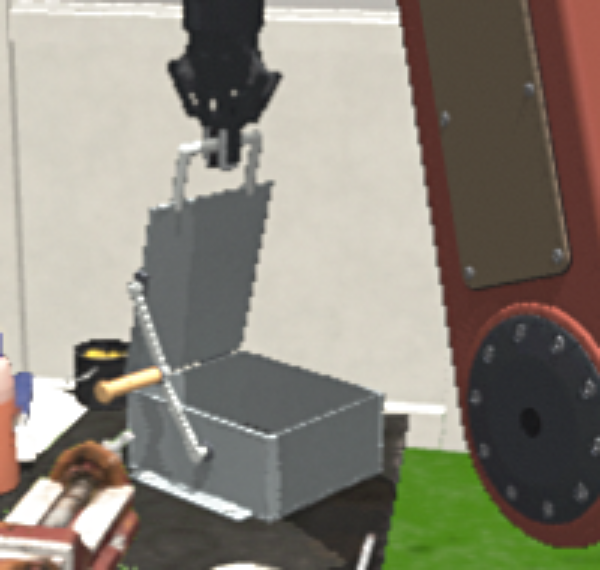

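```bash
python3 -m pendant '[[0.008,0,-0.002,0,0,0],[0.016,0,-0.003,0,0,0],[0.016,0,-0.003,0,0,0],[0.016,0,-0.003,0,0,0],[0.016,0,-0.003,0,0,0]]'
python3 - <<'E'
from h import *
snap("f")
np.set_printoptions(suppress=True,precision=3)
s=arm.state();p=s["eef_pos"];R=s["ee_rot"];print(p,s["force"],s["force"]@EX,(p-CC)@EX)
def knee(a,y=145): 
    b=np.arctan2(17.5,82)+a;return W(-15-83.6*np.cos(b),y,50+83.6*np.sin(b))
for a in(1.8,1.91,1.99):print(a,[proj(n,knee(a,y)) for n in("side","top") for y in(103,168)])
im=cv2.imread("pics/f_side.png");cv2.imwrite("pics/f1.png",cv2.resize(im[165:245,270:350],None,fx=7,fy=7))
im=cv2.imread("pics/f_top.png");cv2.imwrite("pics/f2.png",cv2.resize(im[165:265,320:420],None,fx=6,fy=6))
E
```

```text
time_s: 6.25
eef_pos: [531.4, -410.2, 370.3]
ee_rot: [[0.834, -0.552, -0.003], [-0.552, -0.834, 0.003], [-0.004, -0.001, -1.0]]
force: [-6.9, 10.3, 3.3]
gripper_width: 0.128
[ 531.336 -410.253  370.284] [-6.497 10.761  3.698] -11.329228030082152 51.86823779499879
1.8 [array([304.974, 203.404]), array([287.976, 208.99 ]), array([395.205, 207.306]), array([369.664, 190.476])]
1.91 [array([302.969, 204.203]), array([285.993, 209.787]), array([396.965, 204.501]), array([371.533, 187.755])]
1.99 [array([301.605, 204.989]), array([284.648, 210.577]), array([398.11 , 202.642]), array([372.769, 185.965])]
```

View pics/f1.png

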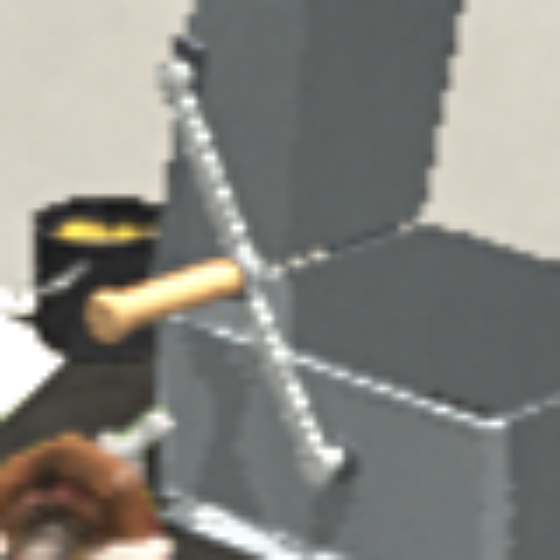

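View pics/f2.png

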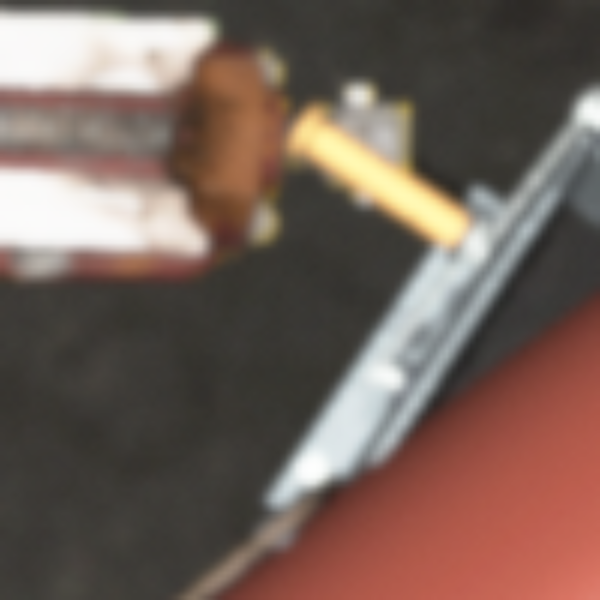

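```bash
cat >> h.py <<'E'
def knee(a,y=145): 
    b=np.arctan2(17.5,82)+a;return W(-15-83.6*np.cos(b),y,50+83.6*np.sin(b))
def wood(im,n):
    h=cv2.cvtColor(im,cv2.COLOR_BGR2HSV);m=((h[...,0]>8)&(h[...,0]<24)&(h[...,1]>75)&(h[...,2]>170)).astype(np.uint8)
    u0,u1,v0,v1=(270,350,190,260) if n=="side" else (325,410,170,260)
    k=np.zeros_like(m);k[v0:v1,u0:u1]=m[v0:v1,u0:u1]
    N,l,st,c=cv2.connectedComponentsWithStats(k);i=1+np.argmax(st[1:,4]);return c[i],st[i,4]
def kneeang(tag):
    s,a=wood(cv2.imread(f"pics/{tag}_side.png"),"side");t,b=wood(cv2.imread(f"pics/{tag}_top.png"),"top")
    P,e=tri(s,t);q=P-CC;x,y,z=q@EX,q@EY,q[2]
    return s,a,t,b,np.array([x,y,z]),e,np.arctan2(z-50,-15-x)-np.arctan2(17.5,82),np.hypot(z-50,x+15)
E
python3 - <<'E'
from h import *
np.set_printoptions(suppress=True,precision=2)
for t in "acdef":print(t,*kneeang(t))
E
```

```text
a [326.35 236.9 ] 49 [347.32 244.75] 133 [-97.98 142.21  70.63] 1.74793057223338 0.033449351262806876 85.50906475626807
c [324.78 237.61] 51 [347.15 244.65] 130 [-96.39 143.85  68.44] 1.9373215552569456 0.012544534527890255 83.44869376855152
d [299.57 206.55] 44 [372.82 204.94] 143 [ -2.66 145.69 132.78] 1.1506243741202904 1.5085648358119608 83.69446250646
e [290.84 208.39] 44 [382.2  192.55] 134 [ 34.07 143.82 117.7 ] 1.5261107962571137 1.9877037069673618 83.61514352912258
f [291.62 208.2 ] 40 [380.85 193.24] 143 [ 30.37 145.03 119.58] 0.41520250260121644 1.9383530616060742 83.06338149201397
```

```bash
python3 -m pendant '[[-0.008,0,0.002,0,0,0],[-0.016,0,0.003,0,0,0],[-0.022,0,0.004,0,0,0],[-0.022,0,0.004,0,0,0],[-0.022,0,0.004,0,0,0]]'
python3 - <<'E'
from h import *
np.set_printoptions(suppress=True,precision=2)
snap("g");print(arm.state()["force"]@EX,*kneeang("g"))
E
```

```text
time_s: 6.77
eef_pos: [529.0, -408.8, 369.8]
ee_rot: [[0.834, -0.552, 0.001], [-0.552, -0.834, 0.001], [0.001, -0.001, -1.0]]
force: [2.8, 5.0, 2.3]
gripper_width: 0.125
-0.5122102983598404 [292.06 207.76] 49 [382.21 192.33] 135 [ 32.66 142.87 119.96] 2.0329864599901293 1.958576479088045 84.64940642352744
```

```bash
python3 -m pendant '[[-0.01,0,0.002,0,0,0],[-0.016,0,0.004,0,0,0],[-0.016,0,0.004,0,0,0],[-0.016,0,0.004,0,0,0]]'
python3 - <<'E'
from h import *
np.set_printoptions(suppress=True,precision=2)
snap("i");print(arm.state()["force"]@EX,*kneeang("i"))
E
```

```text
time_s: 7.2
eef_pos: [527.9, -408.0, 369.6]
ee_rot: [[0.834, -0.552, 0.006], [-0.551, -0.834, -0.002], [0.006, -0.001, -1.0]]
force: [13.1, -2.4, 0.8]
gripper_width: 0.124
11.85426057231709 [292.25 207.67] 48 [382.08 192.21] 133 [ 32.31 142.99 120.4 ] 2.8076979096725734 1.9522598474478134 84.82090485168804
```

```bash
python3 -m pendant '[[0.014,0,-0.002,0,0,0],[0.014,0,-0.002,0,0,0],[0.014,0,-0.002,0,0,0],[0.014,0,-0.05,0,0,0],[0.014,0,-0.15,0,0,0],[0.014,0,-0.3,0,0,0],[0.014,0,-0.42,0,0,0],[0.014,0,-0.42,0,0,0]]' 0.5 40
python3 - <<'E'
from h import *
np.set_printoptions(suppress=True,precision=3)
snap("j");print(arm.state()["force"]@EX,*kneeang("j"))
B=np.array([482.6,211,0]);print(rel(B+[0,0,160],frame(np.array([0,1.,0]),-EZ)))
im=cv2.imread("pics/j_side.png");cv2.imwrite("pics/j1.png",cv2.resize(im[60:250,250:450],None,fx=3,fy=3))
E
```

```text
time_s: 7.97
eef_pos: [528.0, -409.5, 458.2]
ee_rot: [[0.833, -0.553, 0.004], [-0.553, -0.833, -0.005], [0.006, 0.002, -1.0]]
force: [-0.7, 0.3, 1.2]
gripper_width: 0.501
-0.1219148960737546 [292.273 207.127] 55 [382.104 192.261] 134 [ 31.989 142.988 122.043] 2.5304212185848494 1.9384854723958735 86.0123375319302
[-1.908 -2.462  1.462  0.001 -0.    -0.686]
```

View pics/j1.png

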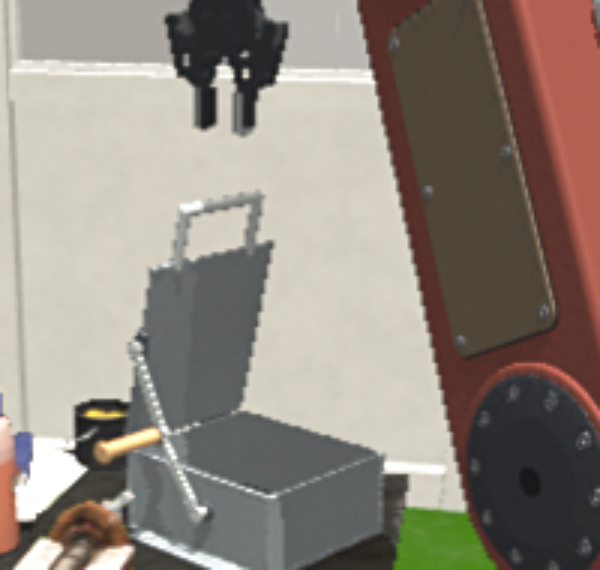

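```bash
python3 -m pendant '[[-0.95,-1,0.2,0,0,-0.37],[-0.95,-1,0.2,0,0,-0.37],[-0.95,-1,0.2,0,0,-0.37],[-0.95,-1,0.2,0,0,-0.37],[-0.95,-1,0.2,0,0,-0.37],[-0.95,-1,0.2,0,0,-0.37],[-0.95,-1,0.2,0,0,-0.37],[-0.95,-1,0.2,0,0,-0.37],[-0.95,-1,0.2,0,0,-0.37],[-0.95,-1,0.2,0,0,-0.37]]' 0.85
python3 - <<'E'
from h import *
B=np.array([482.6,211,0]);print(rel(B+[0,0,160],frame(np.array([0,1.,0]),-EZ)))
E
```

```text
time_s: 8.9
eef_pos: [479.8, -136.6, 410.9]
ee_rot: [[0.833, 0.553, -0.002], [0.553, -0.833, 0.001], [-0.001, -0.001, -1.0]]
force: [-0.4, -1.0, 0.2]
gripper_width: 0.852
[ 0.9736 -1.439   1.2556 -0.0006  0.0001 -0.3136]
```

```bash
python3 -m pendant '[[0.65,-0.95,0.6,0,0,-0.314],[0.65,-0.95,0.6,0,0,-0.314],[0.65,-0.95,0.6,0,0,-0.314],[0.65,-0.95,0.6,0,0,-0.314],[0.65,-0.95,0.6,0,0,-0.314],[0.65,-0.95,0.6,0,0,-0.314],[0.65,-0.95,0.6,0,0,-0.314],[0.65,-0.95,0.6,0,0,-0.314],[0.65,-0.95,0.6,0,0,-0.314]]'
python3 - <<'E'
from h import *
B=np.array([482.6,211,0]);print(rel(B+[0,0,160],frame(np.array([0,1.,0]),-EZ)))
E
```

```text
time_s: 9.65
eef_pos: [484.4, 93.5, 290.2]
ee_rot: [[0.0, 1.0, -0.003], [1.0, -0.0, -0.0], [-0.0, -0.003, -1.0]]
force: [0.8, -0.2, -0.6]
gripper_width: 0.851
[ 0.5876 -0.0069  0.6509 -0.001   0.     -0.0001]
```

```bash
python3 -m pendant '[[0.2,-0.003,0.2,0,0,0],[0.4,-0.005,0.4,0,0,0],[0.588,-0.007,0.6,0,0,0],[0.588,-0.007,0.75,0,0,0],[0.588,-0.007,0.75,0,0,0],[0.588,-0.007,0.75,0,0,0],[0.588,-0.007,0.75,0,0,0]]'
python3 - <<'E'
from h import *
B=np.array([482.6,211,0]);print(rel(B+[0,0,77],frame(np.array([0,1.,0]),-EZ)))
snap("k");im=cv2.imread("pics/k_side.png");cv2.imwrite("pics/k1.png",cv2.resize(im[220:380,200:400],None,fx=3,fy=3))
im=cv2.imread("pics/k_top.png");cv2.imwrite("pics/k2.png",cv2.resize(im[180:330,90:290],None,fx=3,fy=3))
E
```

```text
time_s: 10.23
eef_pos: [483.8, 209.6, 141.1]
ee_rot: [[0.009, 1.0, -0.003], [1.0, -0.009, -0.001], [-0.001, -0.003, -1.0]]
force: [0.6, 0.4, 0.5]
gripper_width: 0.849
[ 0.0073 -0.005   0.3205 -0.0011  0.0003 -0.003 ]
```

View pics/k1.png

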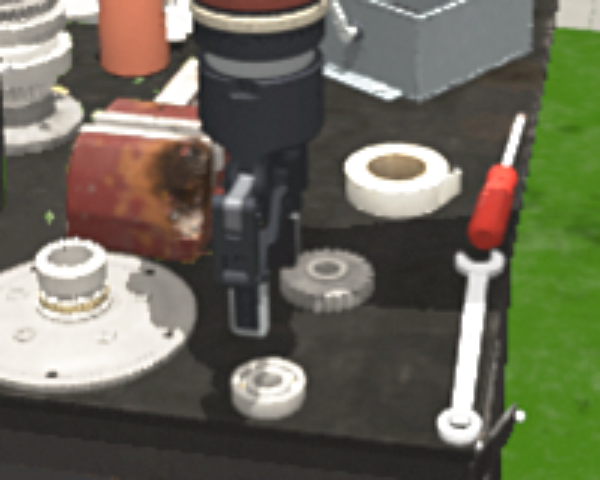

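View pics/k2.png

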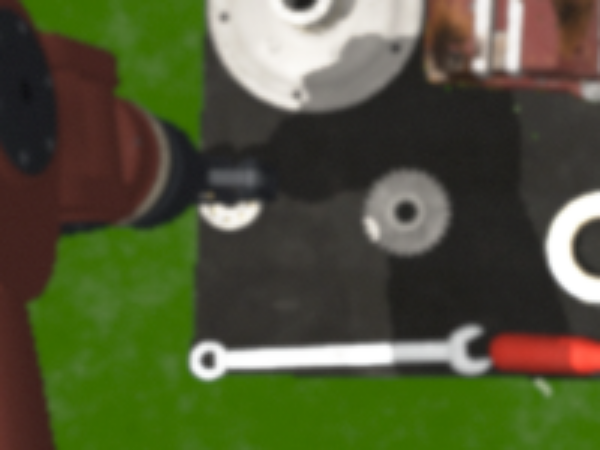

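```bash
python3 -m pendant '[[0.003,-0.003,0.12,0,0,0],[0.006,-0.005,0.22,0,0,0],[0.006,-0.005,0.29,0,0,0],[0.006,-0.005,0.315,0,0,0],[0.006,-0.005,0.315,0,0,0],[0.006,-0.005,0.315,0,0,0]]'
python3 - <<'E'
from h import *
B=np.array([482.6,211,0]);print(rel(B+[0,0,77],frame(np.array([0,1.,0]),-EZ)))
snap("l");im=cv2.imread("pics/l_side.png");cv2.imwrite("pics/l1.png",cv2.resize(im[290:370,240:340],None,fx=6,fy=6))
E
```

```text
time_s: 10.83
eef_pos: [485.2, 210.9, 81.2]
ee_rot: [[0.009, 1.0, 0.002], [1.0, -0.009, 0.0], [0.0, 0.002, -1.0]]
force: [-0.0, 0.7, -0.1]
gripper_width: 0.851
[ 0.0006 -0.0133  0.0212  0.0007 -0.0001 -0.0027]
```

View pics/l1.png

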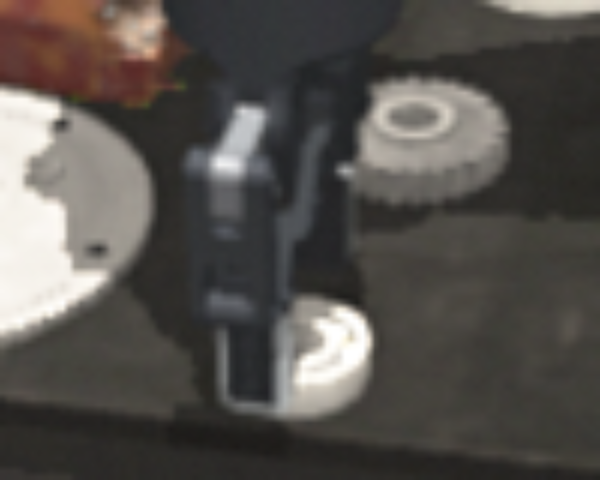

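```bash
python3 - <<'E'
from h import *
for P in((482.6,211,9),(485.2,211+36,8),(485.2,211+48,8),(485.2+11,211+36,8),(485.2-11,211+36,8),(485.2,211+48,81)):
    u=proj("side",P);print(P,u,(u-[240,290])*6)
E
```

```text
(482.6, 211, 9) [289.1226 348.6886] [294.7353 352.1314]
(485.2, 247, 8) [283.2413 360.0726] [259.4477 420.4354]
(485.2, 259, 8) [281.6409 363.9427] [249.8454 443.6562]
(496.2, 247, 8) [277.5863 359.3903] [225.5178 416.3419]
(474.2, 247, 8) [288.9188 360.7553] [293.5126 424.5319]
(485.2, 259, 81) [280.5341 330.9693] [243.2043 245.8158]
```

```bash
python3 -m pendant '[[0,-0.013,0.01,0,0,0],[0,-0.013,0.016,0,0,0],[0,-0.013,0.016,0,0,0],[0,-0.013,0.016,0,0,0]]' 0.65
python3 - <<'E'
from h import *
s=arm.state();print(s["eef_pos"],s["force"])
snap("m");im=cv2.imread("pics/m_side.png");cv2.imwrite("pics/m1.png",cv2.resize(im[290:370,240:340],None,fx=6,fy=6))
E
```

```text
time_s: 11.27
eef_pos: [481.5, 211.3, 76.3]
ee_rot: [[0.007, 1.0, 0.0], [1.0, -0.007, -0.0], [-0.0, 0.0, -1.0]]
force: [-0.3, 1.0, -0.0]
gripper_width: 0.649
[481.4547 211.3385  76.3212] [-0.2967  0.9595 -0.0352]
```

View pics/m1.png

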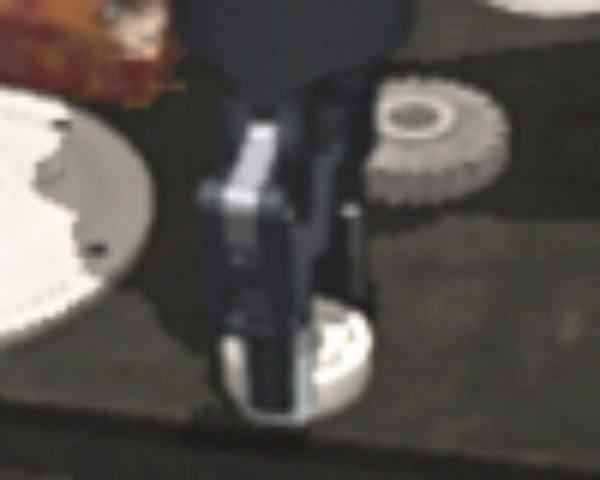

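```bash
python3 -m pendant '[[0,0.003,0,0,0,0],[0,0.003,0,0,0,0],[0,0.003,0,0,0,0],[0,0.003,0,0,0,0],[0,0.003,0,0,0,0]]' 0.3 45
python3 -m pendant '[[0,0,-0.1,0,0,0],[0,0,-0.3,0,0,0],[0,0,-0.5,0,0,0],[0,0,-0.7,0,0,0],[0,0,-0.85,0,0,0],[0,0,-0.85,0,0,0],[0,0,-0.85,0,0,0]]'
python3 - <<'E'
from h import *
print(arm.state()["force"],rel(W(-38,0,290),RCASE))
snap("n");im=cv2.imread("pics/n_side.png");cv2.imwrite("pics/n1.png",cv2.resize(im[170:370,200:400],None,fx=3,fy=3))
E
```

```text
time_s: 11.78
eef_pos: [482.2, 211.3, 76.8]
ee_rot: [[0.007, 1.0, 0.0], [1.0, -0.007, -0.0], [-0.0, 0.0, -1.0]]
force: [-2.9, -0.7, 4.6]
gripper_width: 0.522
time_s: 12.37
eef_pos: [483.1, 211.5, 248.1]
ee_rot: [[0.007, 1.0, 0.004], [1.0, -0.007, 0.001], [0.001, 0.004, -1.0]]
force: [-0.2, 0.0, -1.6]
gripper_width: 0.524
[-0.2085  0.026  -1.5729] [-2.8622 -0.1128 -0.2114  0.0011 -0.0005  0.1822]
```

View pics/n1.png

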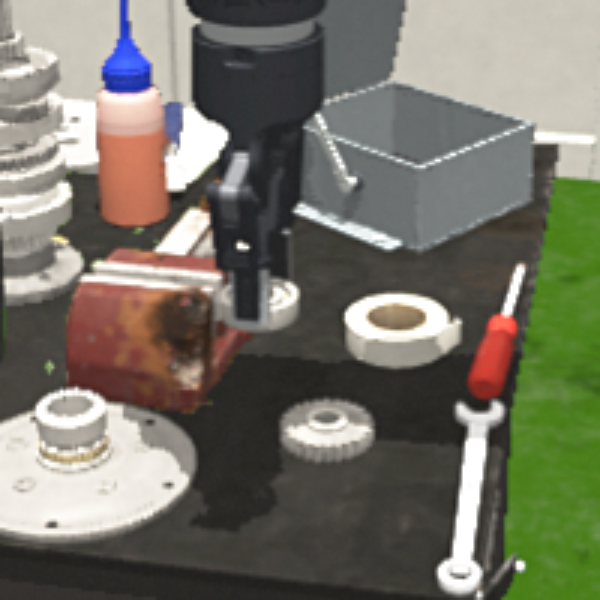

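```bash
python3 -m pendant '[[-0.15,0.05,-0.1,0,0,0],[-0.35,0.05,-0.2,0,0,0.02],[-0.55,0.05,-0.21,0,0,0.05],[-0.75,0.05,-0.21,0,0,0.08],[-1,0.05,-0.21,0,0,0.1],[-1,0.05,-0.21,0,0,0.1],[-1,0.05,-0.21,0,0,0.1],[-1,0.05,-0.21,0,0,0.1]]'
python3 - <<'E'
from h import *
print(arm.state()["gripper_width"],rel(W(-38,0,290),RCASE))
E
```

```text
time_s: 13.13
eef_pos: [490.1, 11.1, 286.7]
ee_rot: [[0.317, 0.948, -0.003], [0.948, -0.317, 0.001], [0.0, -0.003, -1.0]]
force: [0.6, 0.2, -1.7]
gripper_width: 0.524
0.5238432536407163 [-1.8172  0.4288 -0.018  -0.0009  0.0001  0.0818]
```

```bash
python3 -m pendant '[[-0.2,0.05,-0.02,0,0,0.02],[-0.4,0.1,-0.02,0,0,0.04],[-0.6,0.17,-0.02,0,0,0.06],[-0.8,0.22,-0.02,0,0,0.082],[-1,0.3,-0.02,0,0,0.082],[-1,0.3,-0.02,0,0,0.082],[-1,0.3,-0.02,0,0,0.082]]'
python3 - <<'E'
from h import *
print(arm.state()["gripper_width"],rel(W(-38,0,290),RCASE))
E
```

```text
time_s: 13.72
eef_pos: [484.5, -197.9, 291.0]
ee_rot: [[0.548, 0.837, -0.002], [0.837, -0.548, 0.001], [0.0, -0.002, -1.0]]
force: [-0.2, 0.7, -2.0]
gripper_width: 0.519
0.5185477567307696 [-0.7586  0.3287  0.0039 -0.0007 -0.0001 -0.0002]
```

```bash
python3 -m pendant '[[-0.2,0.05,0,0,0,0],[-0.4,0.15,0,0,0,0],[-0.6,0.27,0,0,0,0],[-0.76,0.33,0,0,0,0],[-0.76,0.33,0.1,0,0,0],[-0.76,0.33,0.2,0,0,0],[-0.76,0.33,0.3,0,0,0],[-0.76,0.33,0.4,0,0,0],[-0.76,0.33,0.4,0,0,0],[-0.76,0.33,0.4,0,0,0]]'
python3 - <<'E'
from h import *
print(arm.state()["gripper_width"],rel(W(-38,0,90),RCASE))
snap("o");im=cv2.imread("pics/o_side.png");cv2.imwrite("pics/o1.png",cv2.resize(im[50:250,250:450],None,fx=3,fy=3))
im=cv2.imread("pics/o_top.png");cv2.imwrite("pics/o2.png",cv2.resize(im[150:350,300:500],None,fx=3,fy=3))
E
```

```text
time_s: 14.55
eef_pos: [457.0, -358.4, 211.3]
ee_rot: [[0.545, 0.839, -0.002], [0.839, -0.545, 0.002], [0.001, -0.003, -1.0]]
force: [-0.5, 0.4, -0.4]
gripper_width: 0.523
0.5230107559076389 [-0.0128  0.0053  0.6066 -0.0009 -0.0004  0.001 ]
```

View pics/o1.png

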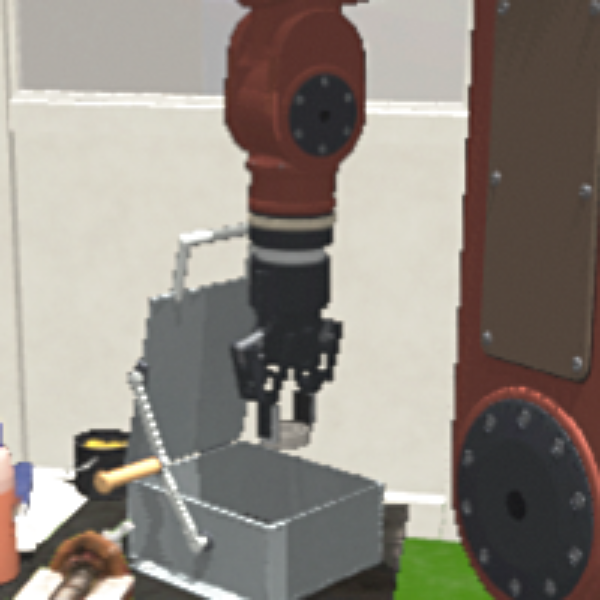

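View pics/o2.png

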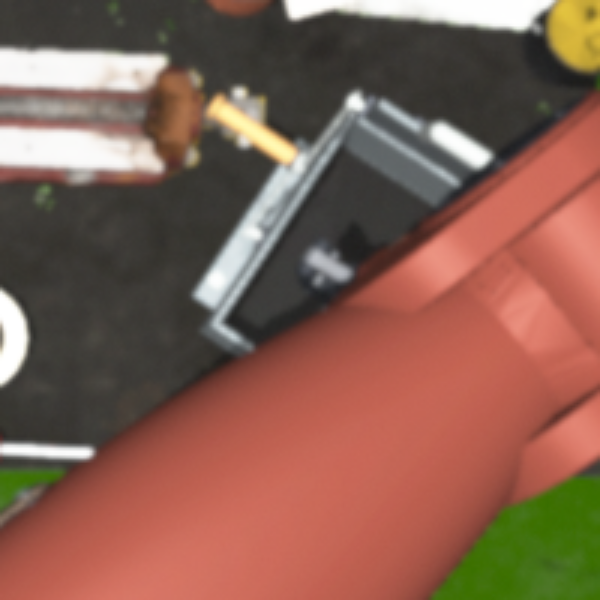

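```bash
python3 -m pendant '[[-0.012,0,0.1,0,0,0],[-0.012,0,0.2,0,0,0],[-0.012,-0.003,0.3,0,0,0],[-0.012,-0.005,0.4,0,0,0],[-0.012,-0.005,0.5,0,0,0],[-0.012,-0.005,0.58,0,0,0],[-0.012,-0.005,0.6,0,0,0],[-0.012,-0.005,0.6,0,0,0]]'
python3 - <<'E'
from h import *
print(arm.state()["force"],arm.state()["gripper_width"],rel(W(-38,0,81),RCASE))
E
```

```text
time_s: 15.32
eef_pos: [454.5, -361.9, 92.4]
ee_rot: [[0.547, 0.837, -0.0], [0.837, -0.547, 0.0], [0.0, -0.0, -1.0]]
force: [-0.2, -0.3, -0.5]
gripper_width: 0.523
[-0.2112 -0.3174 -0.4906] 0.5225536578722632 [ 0.0095  0.0045  0.0572 -0.0002 -0.0001  0.0003]
```

```bash
python3 -m pendant '[[0.005,0,0.02,0,0,0],[0.005,0,0.035,0,0,0],[0.005,0,0.047,0,0,0],[0.005,0,0.05,0,0,0],[0.005,0,0.05,0,0,0]]'
python3 - <<'E'
from h import *
snap("p");im=cv2.imread("pics/p_side.png");cv2.imwrite("pics/p1.png",cv2.resize(im[50:250,250:450],None,fx=3,fy=3))
E
```

```text
time_s: 15.73
eef_pos: [455.0, -361.5, 82.5]
ee_rot: [[0.547, 0.837, 0.0], [0.837, -0.547, -0.0], [-0.0, 0.0, -1.0]]
force: [-0.6, -0.3, -0.7]
gripper_width: 0.517
```

View pics/p1.png

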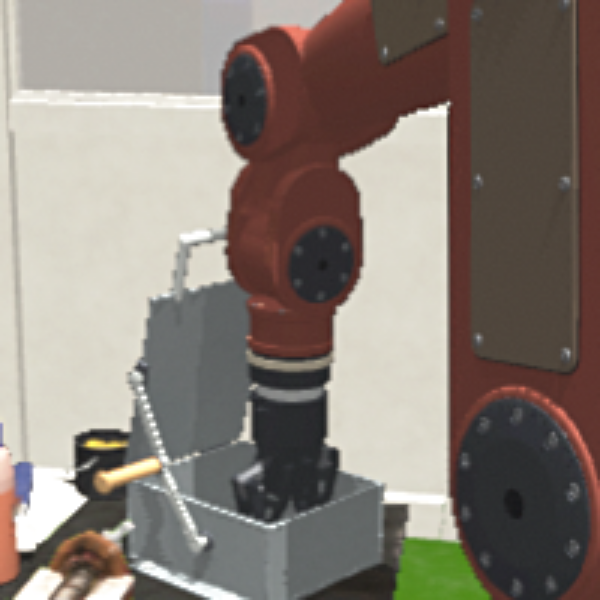

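```bash
python3 -m pendant '[[0,0,0.005,0,0,0],[0,0,0.01,0,0,0],[0,0,0.012,0,0,0],[0,0,0.012,0,0,0]]'
```

```text
time_s: 16.17
eef_pos: [455.0, -361.6, 80.8]
ee_rot: [[0.547, 0.837, 0.0], [0.837, -0.547, -0.001], [-0.0, 0.001, -1.0]]
force: [-1.5, 2.1, 6.9]
gripper_width: 0.52
```

```bash
python3 -m pendant '[[0,0,-0.004,0,0,0],[0,0,-0.004,0,0,0],[0,0,-0.004,0,0,0],[0,0,-0.004,0,0,0]]' 0.8
python3 -m pendant '[[0,0,-0.1,0,0,0],[0,0,-0.25,0,0,0],[0,0,-0.45,0,0,0],[0,0,-0.65,0,0,0],[0,-0.1,-0.85,0,0,0],[0,-0.3,-1,0,0,0],[0,-0.5,-1,0,0,0],[0.2,-0.7,-1,0,0,0],[0.4,-0.8,-1,0,0,0],[0.4,-0.8,-1,0,0,0],[0.4,-0.8,-1,0,0,0]]'
python3 - <<'E'
from h import *
snap("q");im=cv2.imread("pics/q_side.png");cv2.imwrite("pics/q1.png",cv2.resize(im[50:250,250:450],None,fx=3,fy=3))
im=cv2.imread("pics/q_top.png");cv2.imwrite("pics/q2.png",cv2.resize(im[150:350,300:500],None,fx=3,fy=3))
E
```

```text
time_s: 16.5
eef_pos: [454.9, -361.4, 80.6]
ee_rot: [[0.547, 0.837, -0.0], [0.837, -0.547, -0.0], [-0.0, 0.0, -1.0]]
force: [0.1, 0.2, 0.2]
gripper_width: 0.799
time_s: 17.42
eef_pos: [364.5, -203.7, 281.3]
ee_rot: [[0.545, 0.838, 0.001], [0.838, -0.545, -0.0], [0.0, 0.001, -1.0]]
force: [-0.1, -0.3, 0.2]
gripper_width: 0.801
```

View pics/q1.png

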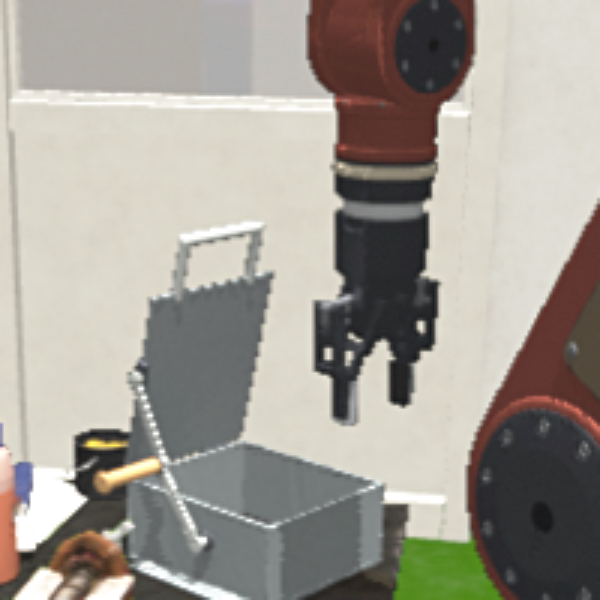

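View pics/q2.png

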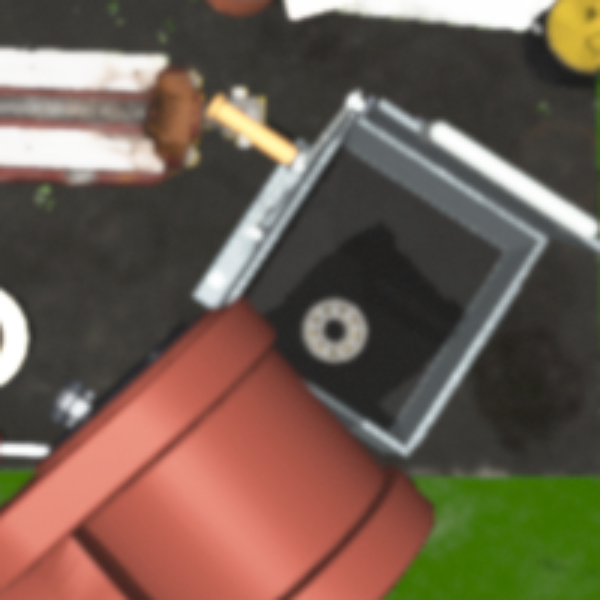

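```bash
python3 - <<'E'
from h import *
np.set_printoptions(suppress=True,precision=2)
P,e=tri((292,226),(378,187.5));print("vise tail",P,e,[(P-CC)@EX,(P-CC)@EY])
q=onz("top",(382.1,192.3),118)-CC;print("grip at z118",q@EX,q@EY)
q=onz("top",(347.2,244.7),67.5)-CC;print("folded",q@EX,q@EY)
for t in (20,30):
    a=np.radians(t);za=-np.cos(a)*EZ-np.sin(a)*EY;R=frame(EX,za)
    for hgt in(0,70):
        P=W(33,148,118)-(54+hgt)*za;print(t,P,rel(P,R))
E
python3 - <<'E'
import cv2
im=cv2.imread("pics/q_side.png");cv2.imwrite("pics/q3.png",cv2.resize(im[180:310,210:350],None,fx=5,fy=5)[:600])
E
```

```text
vise tail [ 604.47 -278.78   66.81] 21.75633709353617 [np.float64(41.07308989432819), np.float64(149.7511256502815)]
grip at z118 33.77074117128196 143.7859440074052
folded -97.05839525294509 143.04211655134276
20 [ 606.87 -260.37  168.74] [ 0.44  1.16  0.56 -0.09 -0.09  0.49]
20 [ 619.98 -240.34  234.52] [ 0.56  1.16  0.23 -0.09 -0.09  0.49]
30 [ 611.54 -253.24  164.77] [ 0.48  1.16  0.58 -0.13 -0.13  0.49]
30 [ 630.7  -223.95  225.39] [ 0.65  1.16  0.28 -0.13 -0.13  0.49]
```

View pics/q3.png

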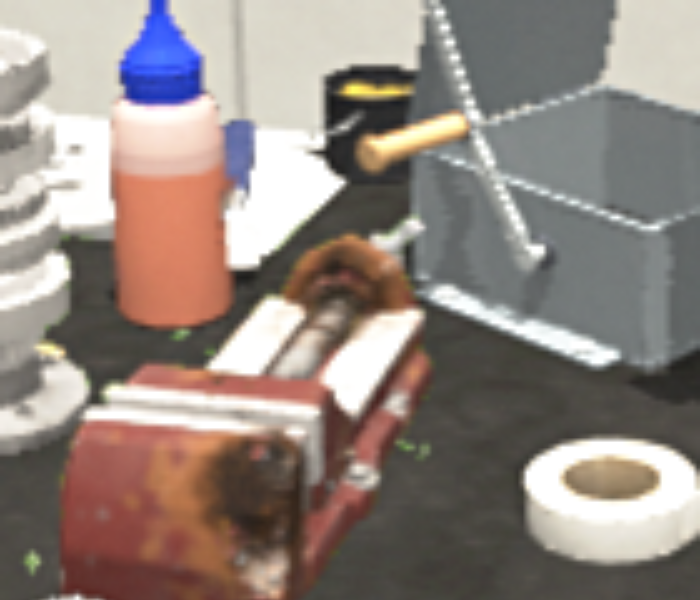

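```bash
python3 - <<'E'
from h import *
np.set_printoptions(suppress=True,precision=1)
for n,a,b in(("tail",(293,225),(378,187.5)),("arch",(279,228),(352,188)),("arch2",(281,229),(357,187)),("bottle tip",(241,151),(395,103)),("bottle cap",(242,195),(388,121))):
    P,e=tri(a,b);print(n,P,e,(P-CC)@EX,(P-CC)@EY)
print(onz("side",(245,244),0))
E
```

```text
tail [ 602.6 -278.5   70.3] 24.070310734602533 39.380764944927456 148.96717166854697
arch [ 612.5 -217.2   82.2] 3.765044383103101 14.061199154713364 205.63954632718438
arch2 [ 613.3 -229.4   74.9] 2.1607523411470524 21.454296829321834 195.89295328774818
bottle tip [ 734.4 -283.6  272.4] 1.7189744760381087 152.43781126511868 216.83109915953003
bottle cap [ 741.3 -288.8  145. ] 3.387164580215297 161.0107518649022 216.3235098806411
[ 734.1 -274.7    0. ]
```

```bash
python3 -m pendant '[[0.3,0.2,0,-0.02,-0.02,0.1],[0.4,0.3,0,-0.04,-0.04,0.2],[0.5,0.4,0,-0.06,-0.06,0.3],[0.5,0.5,0,-0.08,-0.08,0.4],[0.5,0.6,0,-0.09,-0.09,0.49],[0.5,0.6,0,-0.09,-0.09,0.49],[0.5,0.6,0,-0.09,-0.09,0.49],[0.5,0.6,0,-0.09,-0.09,0.49],[0.5,0.6,0,-0.09,-0.09,0.49],[0.5,0.6,0,-0.09,-0.09,0.49],[0.5,0.6,0,-0.09,-0.09,0.49],[0.5,0.6,0,-0.09,-0.09,0.49],[0.5,0.6,0,-0.09,-0.09,0.49],[0.5,0.6,0,-0.09,-0.09,0.49]]' 0.5 60
cat >> h.py <<'E'
def kp(pos,hgt,t=20):
    a=np.radians(t);za=-np.cos(a)*EZ-np.sin(a)*EY;return rel(pos-(54+hgt)*za,frame(EX,za))
E
python3 - <<'E'
from h import *
print(kp(W(33.5,147,118),70))
E
```

```text
time_s: 18.68
eef_pos: [520.2, -189.8, 279.4]
ee_rot: [[0.84, -0.506, -0.194], [-0.542, -0.786, -0.296], [-0.003, 0.355, -0.935]]
force: [-0.6, -0.4, 0.7]
gripper_width: 0.5
[ 0.559  -0.1287  0.1896  0.0042  0.0001  0.0023]
```

```bash
python3 -m pendant '[[0.15,-0.03,0,0,0,0.002],[0.3,-0.06,0,0.004,0,0.002],[0.45,-0.1,0.05,0.004,0,0.002],[0.559,-0.129,0.1,0.004,0,0.002],[0.559,-0.129,0.19,0.004,0,0.002],[0.559,-0.129,0.19,0.004,0,0.002],[0.559,-0.129,0.19,0.004,0,0.002]]'
python3 - <<'E'
from h import *
print(kp(W(33.5,147,118),0))
snap("r");im=cv2.imread("pics/r_side.png");cv2.imwrite("pics/r1.png",cv2.resize(im[50:250,230:430],None,fx=3,fy=3))
im=cv2.imread("pics/r_top.png");cv2.imwrite("pics/r2.png",cv2.resize(im[100:300,280:480],None,fx=3,fy=3))
E
```

```text
time_s: 19.27
eef_pos: [619.2, -240.3, 234.3]
ee_rot: [[0.841, -0.507, -0.188], [-0.541, -0.791, -0.285], [-0.004, 0.341, -0.94]]
force: [-0.3, 0.3, 0.5]
gripper_width: 0.502
[ 0.0062  0.0035  0.3498 -0.0002  0.0002  0.0028]
```

View pics/r1.png

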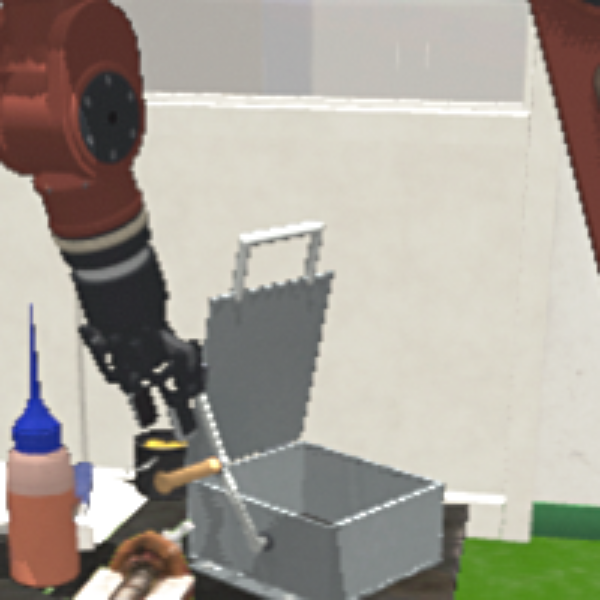

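View pics/r2.png

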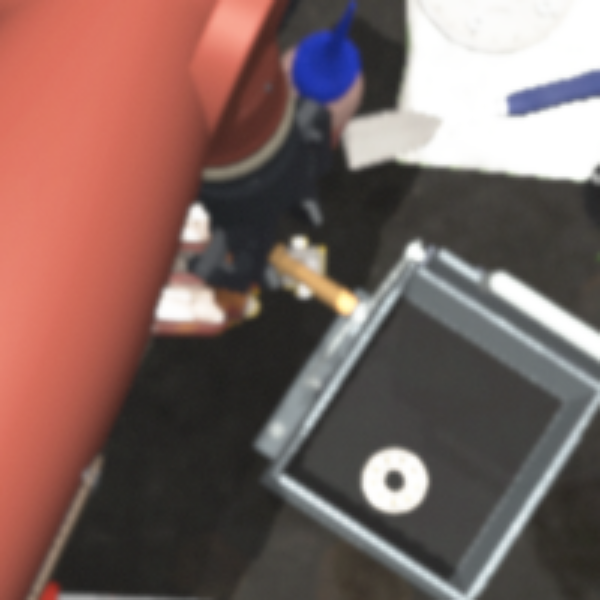

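```bash
python3 -m pendant '[[0.006,0.003,0.08,0,0,0.003],[0.006,0.003,0.16,0,0,0.003],[0.006,0.003,0.24,0,0,0.003],[0.006,0.003,0.3,0,0,0.003],[0.006,0.003,0.34,0,0,0.003],[0.006,0.003,0.35,0,0,0.003],[0.006,0.003,0.35,0,0,0.003]]'
python3 - <<'E'
from h import *
print(arm.state()["force"],kp(W(33.5,147,118),0))
snap("s");im=cv2.imread("pics/s_side.png");cv2.imwrite("pics/s1.png",cv2.resize(im[130:250,250:370],None,fx=5,fy=5))
im=cv2.imread("pics/s_top.png");cv2.imwrite("pics/s2.png",cv2.resize(im[130:250,320:440],None,fx=5,fy=5))
E
```

```text
time_s: 19.95
eef_pos: [607.5, -261.0, 170.5]
ee_rot: [[0.836, -0.517, -0.185], [-0.549, -0.785, -0.287], [0.003, 0.341, -0.94]]
force: [-0.1, 0.2, -0.2]
gripper_width: 0.501
[-0.0869  0.1843 -0.1598] [-0.002   0.0009  0.0098 -0.0002 -0.0008 -0.0009]
```

View pics/s1.png

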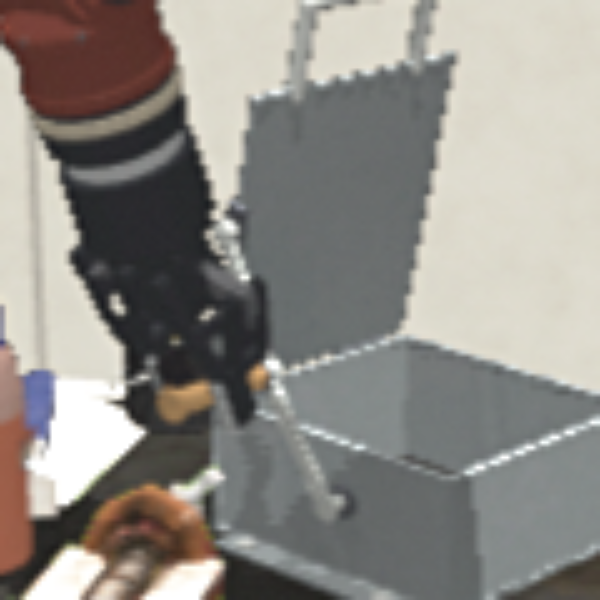

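View pics/s2.png

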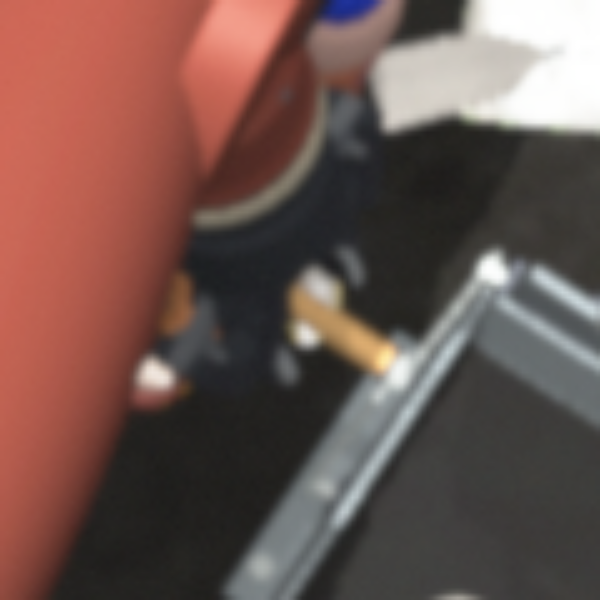

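```bash
python3 -m pendant '[[0,0,0.008,0,0,0],[0,0,0.008,0,0,0],[0,0,0.008,0,0,0],[0,0,0.008,0,0,0],[0,0,0.008,0,0,0],[0,0,0.008,0,0,0]]' 0 60
python3 - <<'E'
from h import *
s=arm.state();R=s["ee_rot"];G=s["eef_pos"]+54*R[:,2]-CC;print(s["force"],G@EX,G@EY,G[2])
def k(a):
    b=np.arctan2(17.5,82)+a;return -15-83.6*np.cos(b),50+83.6*np.sin(b)
a0=np.arctan2(G[2]-50,-15-G@EX)-np.arctan2(17.5,82);print(a0,np.hypot(G[2]-50,-15-G@EX))
x0,z0=k(1.99)
for a in [1.95,1.91,1.87,1.83,1.79]+list(np.arange(1.7,-.01,-.1))+[-.03]:
    x,z=k(a);print(round(a,2),np.round(R.T@((x-x0)*EX+(z-z0)*EZ)/200,3))
E
```

```text
time_s: 20.55
eef_pos: [607.9, -261.6, 169.4]
ee_rot: [[0.836, -0.517, -0.183], [-0.549, -0.785, -0.288], [0.005, 0.341, -0.94]]
force: [4.1, -0.4, 3.6]
gripper_width: 0.141
[ 4.1119 -0.422   3.6025] 34.80817687452351 147.58545958385977 118.65917101088311
1.9881331655361505 84.82297004624108
1.95 [-0.014  0.003 -0.009]
1.91 [-0.028  0.006 -0.018]
1.87 [-0.042  0.009 -0.026]
1.83 [-0.057  0.012 -0.033]
1.79 [-0.072  0.015 -0.04 ]
1.7 [-0.107  0.02  -0.053]
1.6 [-0.147  0.024 -0.065]
1.5 [-0.188  0.027 -0.072]
1.4 [-0.229  0.028 -0.076]
1.3 [-0.271  0.028 -0.076]
1.2 [-0.313  0.026 -0.072]
1.1 [-0.353  0.024 -0.063]
1.0 [-0.393  0.019 -0.052]
0.9 [-0.432  0.014 -0.036]
0.8 [-0.468  0.007 -0.017]
0.7 [-0.503 -0.001  0.005]
0.6 [-0.534 -0.01   0.031]
0.5 [-0.563 -0.021  0.059]
0.4 [-0.589 -0.032  0.09 ]
0.3 [-0.611 -0.044  0.123]
0.2 [-0.63  -0.056  0.158]
0.1 [-0.645 -0.07   0.195]
-0.0 [-0.656 -0.083  0.233]
-0.03 [-0.659 -0.088  0.244]
```

```bash
python3 -m pendant '[[-0.007,0.001,-0.004,0,0,0],[-0.014,0.003,-0.009,0,0,0],[-0.021,0.004,-0.013,0,0,0],[-0.028,0.006,-0.018,0,0,0],[-0.035,0.007,-0.022,0,0,0],[-0.042,0.009,-0.026,0,0,0],[-0.049,0.01,-0.03,0,0,0],[-0.057,0.012,-0.033,0,0,0],[-0.057,0.012,-0.033,0,0,0],[-0.057,0.012,-0.033,0,0,0]]'
cat >> h.py <<'E'
def kg():
    s=arm.state();R=s["ee_rot"];G=s["eef_pos"]+54*R[:,2]-CC;f=s["force"]
    a=np.arctan2(G[2]-50,-15-G@EX);t=-np.array([np.sin(a),-np.cos(a)])  # along folding? 
    print("f ex,ey,z",f@EX,f@EY,f[2],"G",G@EX,G@EY,G[2],"a",a-np.arctan2(17.5,82),"r",np.hypot(G[2]-50,-15-G@EX),"w",s["gripper_width"],"t",s["time_s"])
E
python3 - <<'E'
from h import *
kg();snap("t");im=cv2.imread("pics/t_side.png");cv2.imwrite("pics/t1.png",cv2.resize(im[130:250,250:370],None,fx=5,fy=5))
E
```

```text
time_s: 21.38
eef_pos: [598.9, -255.8, 176.4]
ee_rot: [[0.836, -0.518, -0.182], [-0.549, -0.784, -0.289], [0.007, 0.341, -0.94]]
force: [8.3, -4.0, 0.2]
gripper_width: 0.142
f ex,ey,z 9.128455819603056 1.2233053523742021 0.220601779679778 G 24.169509097286436 147.4911931008846 125.62841296792081 a 1.8384170305375993 r 85.16987314167362 w 0.14180158241157254 t 21.3833
```

View pics/t1.png

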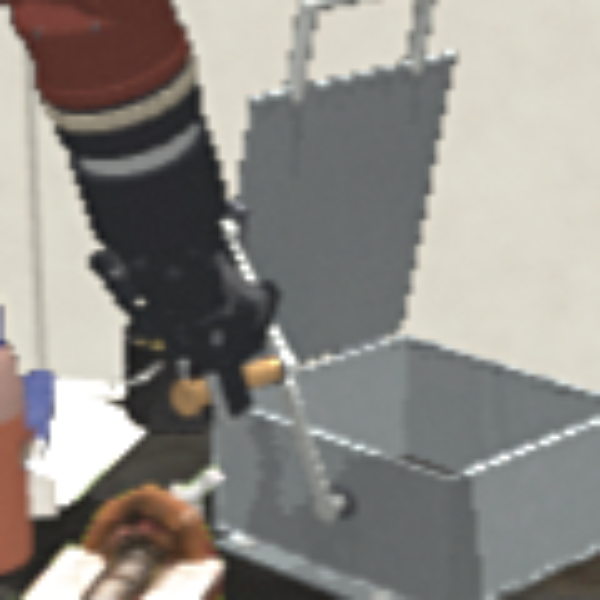

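```bash
python3 -m pendant '[[-0.015,0.003,-0.007,0,0,0],[-0.033,0.006,-0.014,0,0,0],[-0.05,0.008,-0.02,0,0,0],[-0.07,0.01,-0.026,0,0,0],[-0.09,0.012,-0.032,0,0,0],[-0.11,0.014,-0.036,0,0,0],[-0.131,0.015,-0.039,0,0,0],[-0.151,0.016,-0.041,0,0,0],[-0.172,0.016,-0.043,0,0,0],[-0.193,0.016,-0.043,0,0,0],[-0.214,0.016,-0.043,0,0,0],[-0.214,0.016,-0.043,0,0,0]]'
python3 - <<'E'
from h import *
kg();snap("u");im=cv2.imread("pics/u_side.png");cv2.imwrite("pics/u1.png",cv2.resize(im[100:250,250:400],None,fx=4,fy=4))
E
```

```text
time_s: 22.48
eef_pos: [562.8, -232.2, 187.6]
ee_rot: [[0.836, -0.518, -0.182], [-0.549, -0.784, -0.29], [0.008, 0.342, -0.94]]
force: [2.2, 1.3, 15.0]
gripper_width: 0.141
f ex,ey,z 1.1241042429228119 2.2304285709627836 14.991493839063349 G -18.9430323042627 147.46660394369547 136.8393325191223 a 1.3151610816498054 r 86.92880521506753 w 0.1407223648302917 t 22.4833
```

View pics/u1.png

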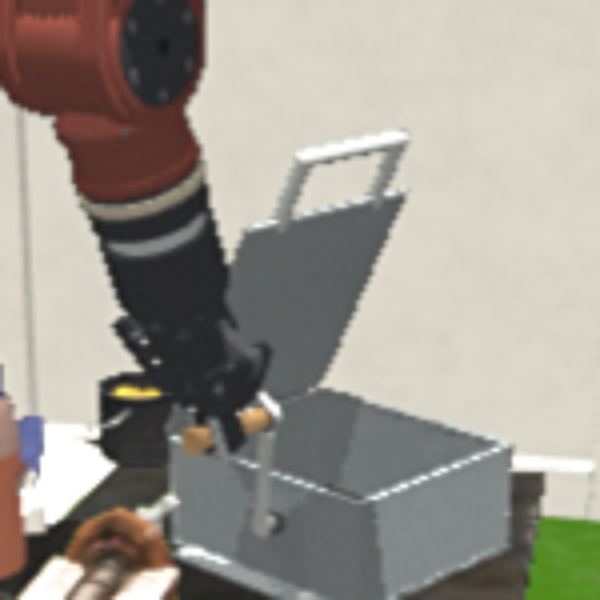

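```bash
python3 - <<'E'
from h import *
R=arm.state()["ee_rot"];b0=np.arctan2(17.5,82)
for a in np.arange(1.3,-.01,-.1):
    x,z=-17.3-83.6*np.cos(a+b0),53.3+83.6*np.sin(a+b0);print(round(a,2),np.round(R.T@((x+19)*EX+(z-134.6)*EZ)/200,3))
E
```

```text
1.3 [-0.017  0.004 -0.01 ]
1.2 [-0.058  0.002 -0.006]
1.1 [-0.099 -0.     0.002]
1.0 [-0.139 -0.005  0.013]
0.9 [-0.178 -0.01   0.029]
0.8 [-0.214 -0.017  0.048]
0.7 [-0.249 -0.025  0.07 ]
0.6 [-0.28  -0.034  0.095]
0.5 [-0.309 -0.045  0.124]
0.4 [-0.335 -0.056  0.155]
0.3 [-0.358 -0.068  0.188]
0.2 [-0.377 -0.081  0.223]
0.1 [-0.392 -0.094  0.259]
-0.0 [-0.403 -0.108  0.297]
```

```bash
python3 -m pendant '[[-0.017,0.004,-0.01,0,0,0],[-0.037,0.003,-0.008,0,0,0],[-0.058,0.002,-0.006,0,0,0],[-0.079,0.001,-0.002,0,0,0],[-0.099,0,0.002,0,0,0],[-0.119,-0.002,0.007,0,0,0],[-0.139,-0.005,0.013,0,0,0],[-0.159,-0.007,0.021,0,0,0],[-0.178,-0.01,0.029,0,0,0],[-0.196,-0.013,0.038,0,0,0],[-0.214,-0.017,0.048,0,0,0],[-0.214,-0.017,0.048,0,0,0]]'
python3 - <<'E'
from h import *
kg();snap("v");im=cv2.imread("pics/v_side.png");cv2.imwrite("pics/v1.png",cv2.resize(im[100:250,250:400],None,fx=4,fy=4))
E
```

```text
time_s: 23.58
eef_pos: [524.9, -207.5, 173.4]
ee_rot: [[0.836, -0.516, -0.187], [-0.549, -0.786, -0.286], [0.0, 0.342, -0.94]]
force: [-2.3, 3.7, 3.1]
gripper_width: 0.139
f ex,ey,z -3.9225405010563765 1.8770204945502909 3.1189333119804967 G -64.51234161368201 147.4025413499942 122.61104231570519 a 0.7620718404424027 r 87.88535394616714 w 0.13867638653149567 t 23.5833
```

View pics/v1.png

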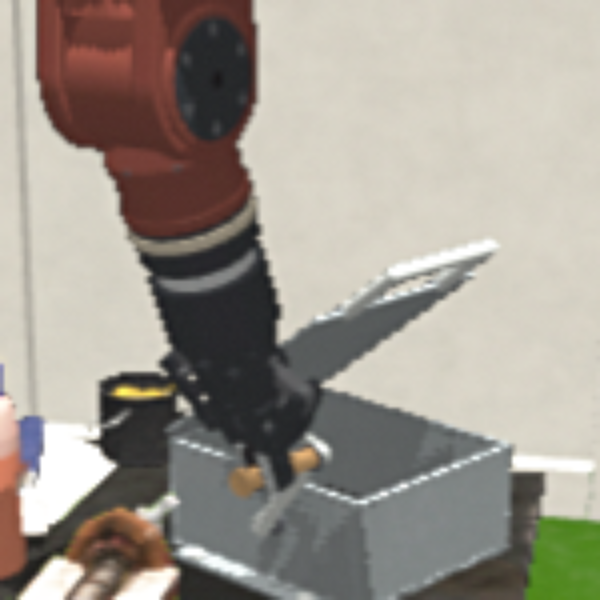

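```bash
python3 -m pendant '[[-0.018,-0.004,0.011,0,0,0],[-0.035,-0.008,0.022,0,0,0],[-0.05,-0.012,0.034,0,0,0],[-0.066,-0.017,0.047,0,0,0],[-0.081,-0.022,0.061,0,0,0],[-0.095,-0.028,0.076,0,0,0],[-0.108,-0.033,0.091,0,0,0],[-0.121,-0.039,0.107,0,0,0],[-0.133,-0.045,0.123,0,0,0],[-0.144,-0.051,0.14,0,0,0],[-0.144,-0.051,0.14,0,0,0]]'
python3 - <<'E'
from h import *
kg();snap("w");im=cv2.imread("pics/w_side.png");cv2.imwrite("pics/w1.png",cv2.resize(im[100:250,250:400],None,fx=4,fy=4))
E
```

```text
time_s: 24.6
eef_pos: [502.5, -192.9, 143.1]
ee_rot: [[0.836, -0.518, -0.184], [-0.549, -0.785, -0.288], [0.005, 0.341, -0.94]]
force: [8.4, -7.8, -14.4]
gripper_width: 0.132
f ex,ey,z 11.283068064201938 -1.925431188384235 -14.374831634847439 G -91.05097850701816 147.3885084359029 92.34737990772678 a 0.29781063049243817 r 87.04626308420299 w 0.13165517003917085 t 24.6
```

View pics/w1.png

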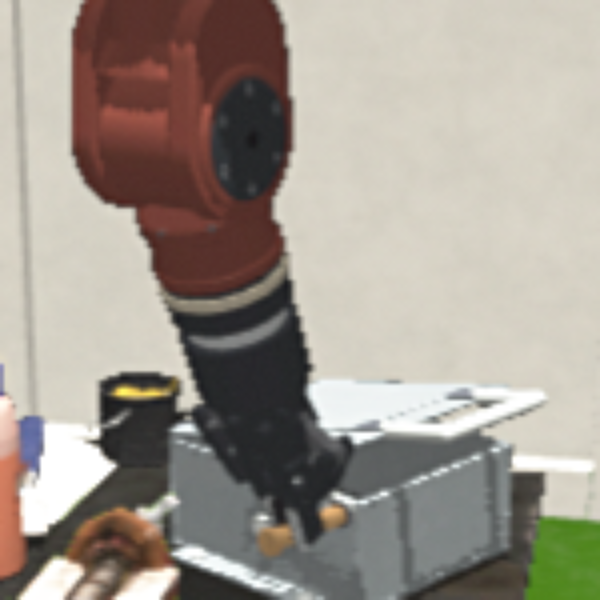

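```bash
python3 -m pendant '[[0,-0.006,0.015,0,0,0],[-0.005,-0.011,0.03,0,0,0],[-0.01,-0.015,0.04,0,0,0],[-0.014,-0.018,0.05,0,0,0],[-0.018,-0.022,0.06,0,0,0],[-0.022,-0.026,0.07,0,0,0],[-0.025,-0.029,0.078,0,0,0],[-0.028,-0.032,0.086,0,0,0],[-0.028,-0.032,0.086,0,0,0],[-0.028,-0.032,0.086,0,0,0]]'
python3 - <<'E'
from h import *
kg();snap("x");im=cv2.imread("pics/x_side.png");cv2.imwrite("pics/x1.png",cv2.resize(im[150:250,270:400],None,fx=6,fy=6))
E
```

```text
time_s: 25.53
eef_pos: [499.0, -190.3, 129.0]
ee_rot: [[0.836, -0.518, -0.182], [-0.549, -0.784, -0.291], [0.008, 0.343, -0.939]]
force: [0.7, -0.0, 13.6]
gripper_width: 0.132
f ex,ey,z 0.5518930686658422 0.3444335676011413 13.60136541684565 G -95.25150892367482 147.48807470592772 78.27631343048608 a 0.12850308846690472 r 85.08733504902916 w 0.13198569453809267 t 25.5333
```

View pics/x1.png

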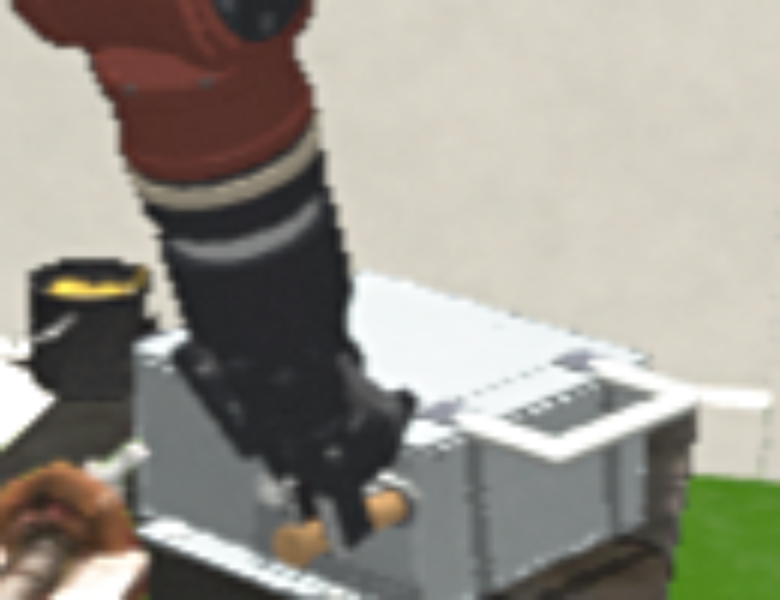

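```bash
cat >> h.py <<'E'
def shut(t):
    for n,(u0,u1,v0,v1) in(("side",(345,390,200,232)),("top",(395,440,260,320))):
        A,B=[np.float32(cv2.cvtColor(cv2.imread(f"pics/{k}_{n}.png"),6))[v0:v1,u0:u1] for k in("a",t)]
        print(n,cv2.phaseCorrelate(A,B),np.abs(A-B).mean())
    s,_=wood(cv2.imread(f"pics/{t}_side.png"),"side");tp,_=wood(cv2.imread(f"pics/{t}_top.png"),"top");print(s,tp)
E
python3 - <<'E'
from h import *
shut("w");shut("x")
for th in (0,.02,.05,.1):print(th,proj("side",W(95-240*np.cos(th),50,85+240*np.sin(th))),proj("side",W(95-240*np.cos(th),-50,85+240*np.sin(th))))
im=cv2.imread("pics/x_top.png");cv2.imwrite("pics/x2.png",cv2.resize(im[170:330,320:480],None,fx=3.7,fy=3.7))
E
```

```text
side ((1.0908937168704362, -0.3559472141042619), 0.19645846353636848) 54.67014
top ((0.31890453567445576, -5.482127791733937), 0.2894646206608525) 34.085926
[284.     229.9545] [356.6786 247.3214]
side ((0.5115110983717983, 0.037437987112895144), 0.753058515323533) 17.720139
top ((0.577240841160112, -0.01890339876849012), 0.9392346307966444) 5.188148
[284.     229.9545] [354.9828 249.3621]
0 [362.0638 227.2405] [384.4098 217.8969]
0.02 [362.1176 225.5869] [384.4896 216.3106]
0.05 [362.1469 223.0822] [384.5586 213.9091]
0.1 [362.0571 218.8506] [384.5372 209.8553]
```

View pics/x2.png

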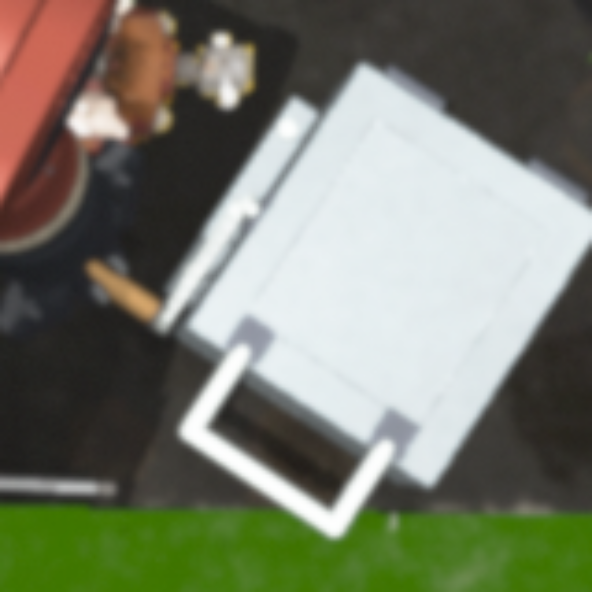

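```bash
python3 -m pendant '[[0,-0.001,0.003,0,0,0],[0,-0.002,0.006,0,0,0],[0,-0.002,0.006,0,0,0],[0,-0.002,0.006,0,0,0]]'
python3 - <<'E'
from h import *
kg();snap("y");shut("y")
E
```

```text
time_s: 25.97
eef_pos: [499.0, -190.3, 128.6]
ee_rot: [[0.836, -0.518, -0.182], [-0.549, -0.784, -0.291], [0.008, 0.343, -0.939]]
force: [-0.9, 3.6, 20.2]
gripper_width: 0.131
f ex,ey,z -2.7077474822069 2.4829965169993606 20.185393405825728 G -95.17004871746593 147.50470587219854 77.91188268341273 a 0.12477298305956086 r 84.88998707912174 w 0.1307265105322831 t 25.9667
side ((0.4949732731869396, 0.10410731380106775), 0.7412601318624285) 17.76111
top ((0.5783680505823945, 0.04657534398699781), 0.9376523364031757) 5.1903706
[284.     229.9545] [354.7069 249.2586]
```

```bash
python3 -m pendant '[[0,0.002,-0.006,0,0,0],[0,0.002,-0.008,0,0,0],[0,0.002,-0.01,0,0,0],[0,0.002,-0.01,0,0,0]]'
python3 - <<'E'
from h import *
kg();snap("y2");shut("y2")
E
python3 -m pendant '[[0,0,0,0,0,0],[0,0,0,0,0,0],[0,0,0,0,0,0],[0,0,0,0,0,0]]' 0.45
python3 - <<'E'
from h import *
kg();snap("y3");shut("y3")
im=cv2.imread("pics/y3_side.png");cv2.imwrite("pics/y31.png",cv2.resize(im[150:250,270:400],None,fx=6,fy=6))
E
```

```text
time_s: 26.4
eef_pos: [499.0, -190.3, 129.3]
ee_rot: [[0.836, -0.518, -0.182], [-0.549, -0.784, -0.291], [0.008, 0.343, -0.939]]
force: [2.9, -3.3, 8.6]
gripper_width: 0.135
f ex,ey,z 4.205826688819276 -1.1423036233734056 8.590828928028355 G -95.24775158714351 147.51452434851436 78.54914544022404 a 0.131538902417434 r 85.17485157110025 w 0.13507351640885448 t 26.4
side ((0.5143279828428398, 0.05299307458186675), 0.7607174850172467) 17.679167
top ((0.582974399268295, 0.07108762783602529), 0.960766523414188) 5.174074
[284.     229.9545] [355.1429 249.4464]
time_s: 26.83
eef_pos: [497.4, -188.8, 126.5]
ee_rot: [[0.836, -0.517, -0.186], [-0.549, -0.785, -0.286], [0.002, 0.341, -0.94]]
force: [-1.0, 0.3, 0.5]
gripper_width: 0.452
f ex,ey,z -1.0105036309799826 -0.29882615197408097 0.49973548935013234 G -97.71327085353074 147.9274522744801 75.75481474691571 a 0.09159895191697609 r 86.63022369783819 w 0.4523753556381926 t 26.8333
side ((0.4571127031434621, 0.05272371602215031), 0.760745419230726) 17.918056
top ((0.6401152300889272, -0.021048829815985215), 0.9585649734073215) 5.143704
[284.     229.9545] [353.8955 248.6269]
```

View pics/y31.png

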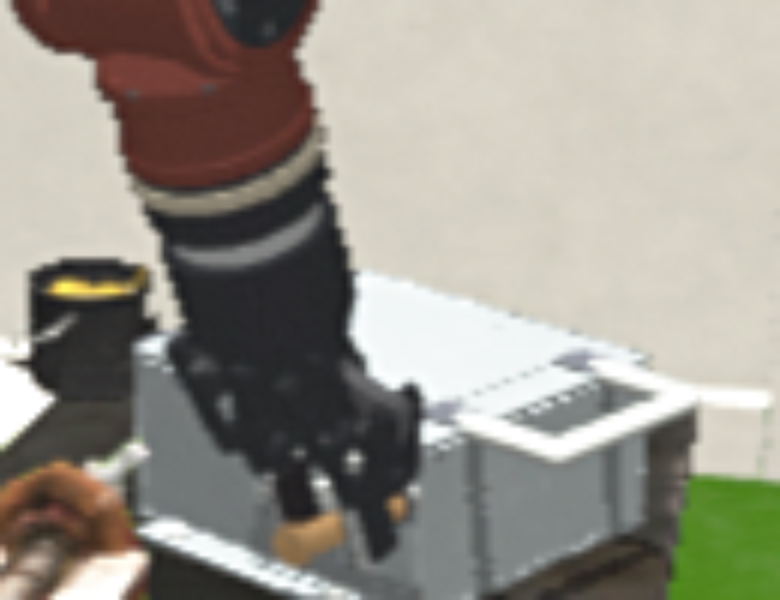

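```bash
python3 -m pendant '[[0,0,-0.1,0,0,0],[0,0,-0.25,0,0,0],[0,0,-0.4,0,0,0],[0,0,-0.6,0,0,0],[0,0.05,-0.75,0,0,0],[0,0.3,-0.8,0,0,0],[0,0.5,-0.9,0,0,0],[0,-0.2,-1,0,0,0],[0,-0.2,-1,0,0,0],[0,-0.2,-1,0,0,0],[0,-0.2,-1,0,0,0]]'
python3 - <<'E'
from h import *
kg();snap("z");shut("z");print(kneeang("z"))
im=cv2.imread("pics/z_side.png");cv2.imwrite("pics/z11.png",cv2.resize(im[170:260,270:400],None,fx=6,fy=6))
E
```

```text
time_s: 27.85
eef_pos: [557.0, -96.6, 299.1]
ee_rot: [[0.837, -0.515, -0.186], [-0.547, -0.787, -0.285], [0.001, 0.34, -0.94]]
force: [0.4, 0.3, -0.2]
gripper_width: 0.451
f ex,ey,z 0.1909874374217231 0.5229556530634695 -0.1636535482555854 G -98.41017574024094 257.82726938169674 248.3738022020183 a 0.962508774810525 r 215.1962425719914 w 0.45056156021065497 t 27.85
side ((0.469351206140022, -0.038397582159699795), 0.7669396466679044) 10.55625
top ((0.5170112414639227, 0.013158799691773027), 0.9484243836226287) 4.5414815
[327.2   236.475] [348.8496 245.4425]
(array([327.2  , 236.475]), np.int32(40), array([348.8496, 245.4425]), np.int32(113), array([-97.4342, 138.4632,  70.5647]), np.float64(1.9560299178506337), np.float64(0.03421810210060741), np.float64(84.96058347908051))
```

View pics/z11.png

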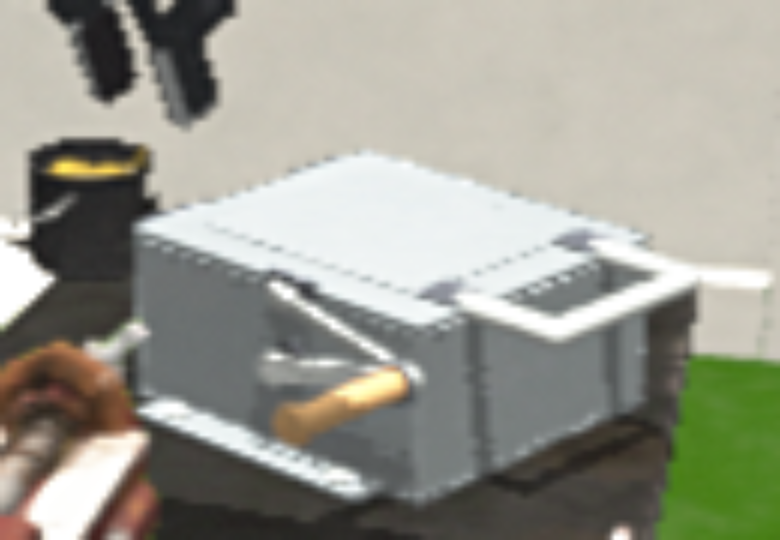

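View pics/z_top.png

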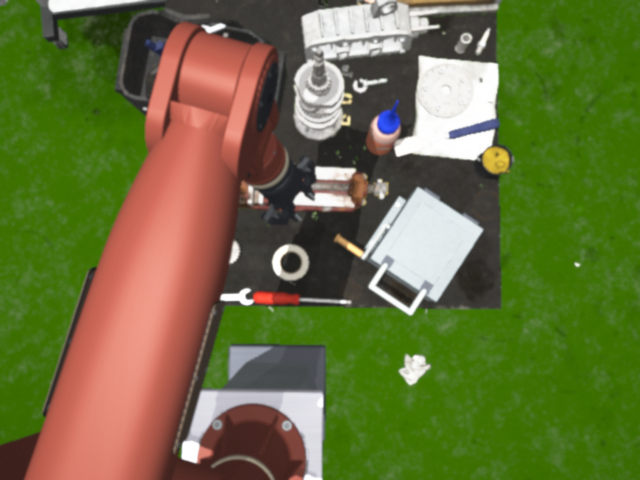

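View pics/z_side.png

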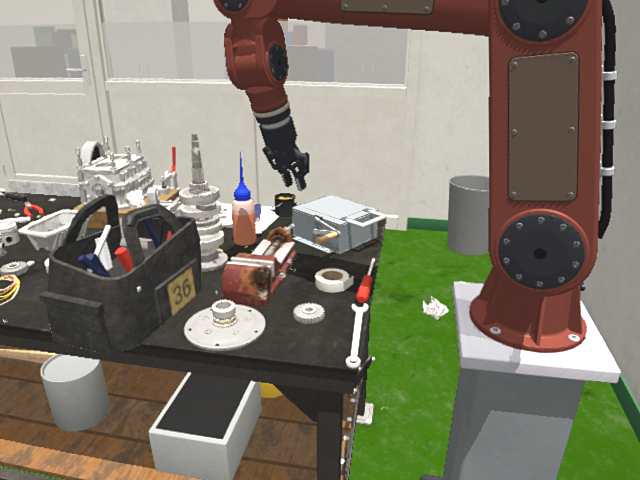

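```bash
python3 -m pendant '[[0,0,0,0,0,0],[0,0,0,0,0,0],[0,0,0,0,0,0]]'; python3 -c "
from rig import arm
print(arm.close_job())"
```

```text
time_s: 28.2
eef_pos: [555.0, -101.3, 301.7]
ee_rot: [[0.835, -0.518, -0.185], [-0.55, -0.784, -0.287], [0.004, 0.341, -0.94]]
force: [-0.9, -0.6, 0.8]
gripper_width: 0.454
the job is handed in; nothing more can be done
None
```

The bearing is in the case with the lid shut, and I handed the job in at 28.2 s of the 72 s allowed.

- **Opening:** I raised the lid by its bar until the stay locked. The knee measured about 1.99 rad at lock, and the lid took about 12 N pushed towards shut without giving. It then stood alone.
- **Placing:** I laid the bearing in the front half of the case. The top view showed it flat on the floor.
- **Closing:** I broke the stay's knee by its grip and led it round in short steps, held the whole way, until it stopped against a firm resistance.

**Last checks:**
- The bar and lid matched the starting pictures to within 0.1 px in height, and the stay was folded as at the start.
- There was a steady shift of about 0.5 px along the image rows in both views. I took it for matching bias and did not look further.
- With the grip held, the arm's own reading put the knee about 8 to 10 mm too high at shut. I put that down to slip in the fingers, because the camera showed the stay fully folded after release.
- The highest wrist force I read was about 23 N.
- The gear and tape roll looked unmoved in the last side picture. In the top view the arm hid most of the gear.

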